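# Fuel strainer bowls up to dry, each with its own cap

## Robot

A 6-joint arm with a two-finger parallel gripper is mounted at the origin on the work surface. World frame = base frame: x ahead of the robot, y to its left, z up, the work surface at z = 0. Lengths are in m, angles in rad, forces in N, time in s.
With the tool pointing down it reaches from about 0.35 to 0.925 m from the base axis. Payload 6.4 kg.
Tool frame: the origin (TCP) lies at the very end of the fingers, on their centre line; the grasp point (between the pads) lies 19 mm behind it (robot.grip_point_offset is the distance from the TCP to the grasp point, in m); z points along the fingers, x is the direction in which the jaws open and shut, and the axes are right-handed (so a half turn about z gives the same grasp; the last joint's range is limited). The gripper opens to 94 mm and grips with 3 to 60 N. Pads are 16 mm wide; open, the fingers measure 119 mm over their backs; the gripper's body (75 mm by 177 mm) begins 78 mm behind the grasp point.
Start: joints at [1.082, 0.245, 1.558, -0, 1.339, -0.174], TCP at [0.201, 0.618, 0.205] pointing down, gripper open.
Joint ranges: [-3.13, 3.13], [-1.02, 2.26], [0.13, 2.54], [-0.95, 4.09], [0.21, 2.88], [-2.74, 2.74]. Speed limits (rad/s): [2.57, 2.57, 3.14, 3.14, 3.14, 3.14].

## Interface

Orientations are given as a 3x3 rotation matrix whose columns are the frame's x, y, z axes.
In Python, from rig import monitor, cams, job, robot gives the robot as it stands. The module is installed in compiled form; this text tells all that it offers.
- The arm moves only by the shell command python3 -m creep 'ROWS' [FORCE]. ROWS is JSON, a list of rows, each a list of 3 entries, a list of its own where there are three numbers: the finger opening in mm, from 0 to 94, then the shift along the world's x, y, z scaled (see below), then the turn about the world's z scaled (see below). A call has 1 to 8 rows; each row shifts and turns the commanded pose from where the row before left it; what a row does not reach is not made up. The controller multiplies each number of a shift by 0.04 m and each number of a turn by 0.12 rad. A row lasts 1/12 s, in which the tool goes at most 41.7 mm and 7.16 degrees, less where a joint would pass 70% of its speed; a pose out of reach is approached as far as the arm can. A call with a number of a shift or a turn outside -1 to 1 is refused whole. A call with a gripper value outside its range is refused whole. The fingers move at their own pace and stop on an object; FORCE is the grip in N (left out, the last holds). Time passes only in rows, so rows that do not move let the fingers close. It gives the time, the measured TCP pose, the force and the opening at its end, in the units of the state.
- monitor.get_obs(): the state, without advancing time (a new reading comes with each control period).
- cams.camera(name): name is "scene" or "side" or "wrist"; returns the picture (400x640x3 uint8, red, green, blue); there is no depth.
- cams.camera_info(name): a dict with "intrinsics" (3x3 intrinsics, pixels), "dist" ([k1, k2, p1, p2, k3] as OpenCV has them; the pictures are not rectified), "position" and "orientation" of the camera in the world. Camera axes: x right, y down, z forward; pixel columns grow to the right and rows downward; lengths in m; the calibration is good to about 2 mm. A picture is of the moment at which its call begins: read the wrist's pose just before it. camera_info takes no time and is no camera call; for the wrist camera it gives the pose at the moment of the call.
- job.finish_job(): hands the job in, once; it reports no verdict.
The state is a dict: "time": time; "joint_pos": joint angles; "joint_vel": joint speeds; "joint_torque": joint torques, N m; "ee_pos": TCP position; "ee_rot": TCP orientation; "ft_force": force on the tool from outside, world axes, zero at the start; "moment": the same for the moment, N m; "gripper_width": finger opening in m.
Only numpy, scipy, OpenCV 4.12 (cv2) and the standard library are available. Lean on these libraries where they do the work, as an engineer would, in place of code of your own. Each camera call takes 0.05 s, during which the arm holds its last target.

## Task

The washed fuel strainer bowls are lying about on the bench: stand every bowl upside down over a drying peg of the rack, rim flat on the deck, and lay each bowl's own cap (the one of the same colour) flat with its stem up in the pocket in front of that bowl's peg. Any bowl may take any peg; a cap whose bowl is not on the bench may stay where it is, and leave the other things on the bench alone.

Things in the scene. Friction and masses are not known exactly. Their poses are not given: they have to be found in the camera images.
- bowl_red: Fuel strainer bowl, red with a bare aluminium band at its mouth: round cup 52 mm across, 62 mm long, wall 2.5 mm, 58 mm deep inside, 110 g; a brass boss (14 mm across, 8 mm long) outside on its closed end. Origin on its axis, half way along the 62 mm; x axis out of the mouth. It starts lying on its side, mouth within 70 degrees of pointing away from the robot (+x). May be absent.
- bowl_green: Fuel strainer bowl, green with a bare aluminium band at its mouth: round cup 52 mm across, 62 mm long, wall 2.5 mm, 58 mm deep inside, 110 g; a brass boss (14 mm across, 8 mm long) outside on its closed end. Origin on its axis, half way along the 62 mm; x axis out of the mouth. It starts lying on its side, mouth within 70 degrees of pointing away from the robot (+x). May be absent.
- bowl_blue: Fuel strainer bowl, blue with a bare aluminium band at its mouth: round cup 52 mm across, 62 mm long, wall 2.5 mm, 58 mm deep inside, 110 g; a brass boss (14 mm across, 8 mm long) outside on its closed end. Origin on its axis, half way along the 62 mm; x axis out of the mouth. It starts lying on its side, mouth within 70 degrees of pointing away from the robot (+x). May be absent.
- bowl_gold: Fuel strainer bowl, gold with a bare aluminium band at its mouth: round cup 52 mm across, 62 mm long, wall 2.5 mm, 58 mm deep inside, 110 g; a brass boss (14 mm across, 8 mm long) outside on its closed end. Origin on its axis, half way along the 62 mm; x axis out of the mouth. It starts lying on its side, mouth within 70 degrees of pointing away from the robot (+x). May be absent.
- cap_red: Screen cap of the red bowl: a red disc 44 mm across and 8 mm thick with a round brass stem on top, 18 mm across, rising to 32 mm; 70 g. Origin at the centre of its underside, z axis up the stem. It starts lying flat on the bench, stem up.
- cap_green: Screen cap of the green bowl: a green disc 44 mm across and 8 mm thick with a round brass stem on top, 18 mm across, rising to 32 mm; 70 g. Origin at the centre of its underside, z axis up the stem. It starts lying flat on the bench, stem up.
- cap_blue: Screen cap of the blue bowl: a blue disc 44 mm across and 8 mm thick with a round brass stem on top, 18 mm across, rising to 32 mm; 70 g. Origin at the centre of its underside, z axis up the stem. It starts lying flat on the bench, stem up.
- cap_gold: Screen cap of the gold bowl: a gold disc 44 mm across and 8 mm thick with a round brass stem on top, 18 mm across, rising to 32 mm; 70 g. Origin at the centre of its underside, z axis up the stem. It starts lying flat on the bench, stem up.
- rack: Light grey drying rack fixed to the bench, 138 mm deep (x), 380 mm wide (y), deck 12 mm up. Four steel pegs stand in a row along its back (+x) half, 90 mm apart; 66 mm in front (-x) of each peg is that peg's own square pocket. Origin at the centre of its underside; placed anew each time within a few cm and 0.1 rad.
- peg0 (a point): Foot of drying peg 0 (counted from the rack's -y end), on the deck 12 mm above the bench. The peg rises 44 mm: 20 mm across with a rounded tip, widening over its lowest 16 mm to 34 mm at the deck, so that it centres a bowl; a bowl stands rim down on the deck around it.
- peg1 (a point): Foot of drying peg 1 (counted from the rack's -y end), on the deck 12 mm above the bench. The peg rises 44 mm: 20 mm across with a rounded tip, widening over its lowest 16 mm to 34 mm at the deck, so that it centres a bowl; a bowl stands rim down on the deck around it.
- peg2 (a point): Foot of drying peg 2 (counted from the rack's -y end), on the deck 12 mm above the bench. The peg rises 44 mm: 20 mm across with a rounded tip, widening over its lowest 16 mm to 34 mm at the deck, so that it centres a bowl; a bowl stands rim down on the deck around it.
- peg3 (a point): Foot of drying peg 3 (counted from the rack's -y end), on the deck 12 mm above the bench. The peg rises 44 mm: 20 mm across with a rounded tip, widening over its lowest 16 mm to 34 mm at the deck, so that it centres a bowl; a bowl stands rim down on the deck around it.
- pocket0 (a point): Centre of the floor of the square pocket that belongs to peg 0: 56 by 56 mm, its floor dark and level with the deck (12 mm up), its edges 6 mm high.
- pocket1 (a point): Centre of the floor of the square pocket that belongs to peg 1: 56 by 56 mm, its floor dark and level with the deck (12 mm up), its edges 6 mm high.
- pocket2 (a point): Centre of the floor of the square pocket that belongs to peg 2: 56 by 56 mm, its floor dark and level with the deck (12 mm up), its edges 6 mm high.
- pocket3 (a point): Centre of the floor of the square pocket that belongs to peg 3: 56 by 56 mm, its floor dark and level with the deck (12 mm up), its edges 6 mm high.
- gauge: Bystander: round black aircraft instrument lying face up, 60 mm across, 37 mm high. Origin under its centre.
- spool: Bystander: steel spool of locking wire, 48 mm across, 32 mm high. Origin under its centre.
- carton: Bystander: small cardboard box, 55 by 45 by 34 mm. Origin under its centre.
Not all that is in view belongs to the job. What is shaped like the bowl_red but white is not meant.

How it is judged:
At the end, for the whole second after the job is handed in: Each bowl present is inverted (0.1 rad) over a peg (axes within 14 mm), rim on the deck (3.5 mm); its own cap lies flat, stem up, on the floor (5 mm) of the same peg's pocket, within 87 mm of the bowl's axis; all released and at rest. A cap without its bowl may be anywhere (angle between each of bowl_red, bowl_green, bowl_blue, bowl_gold's own x axis and vertical above 3.04 rad and height (world z) of each of bowl_red, bowl_green, bowl_blue, bowl_gold below 0.0465 m and (horizontal distance between bowl_red and peg0 below 0.014 m or horizontal distance between bowl_red and peg1 below 0.014 m or horizontal distance between bowl_red and peg2 below 0.014 m or horizontal distance between bowl_red and peg3 below 0.014 m) and linear speed of each of bowl_red, bowl_green, bowl_blue, bowl_gold below 0.02 m/s and horizontal distance between cap_red and bowl_red below 0.087 m and x of cap_red in the frame of bowl_red between 0.027 and 0.036 m and angle between the z axis of cap_red and the x axis of bowl_red, either way round below 0.12 rad and (horizontal distance between bowl_green and peg0 below 0.014 m or horizontal distance between bowl_green and peg1 below 0.014 m or horizontal distance between bowl_green and peg2 below 0.014 m or horizontal distance between bowl_green and peg3 below 0.014 m) and horizontal distance between cap_green and bowl_green below 0.087 m and x of cap_green in the frame of bowl_green between 0.027 and 0.036 m and angle between the z axis of cap_green and the x axis of bowl_green, either way round below 0.12 rad and (horizontal distance between bowl_blue and peg0 below 0.014 m or horizontal distance between bowl_blue and peg1 below 0.014 m or horizontal distance between bowl_blue and peg2 below 0.014 m or horizontal distance between bowl_blue and peg3 below 0.014 m) and horizontal distance between cap_blue and bowl_blue below 0.087 m and x of cap_blue in the frame of bowl_blue between 0.027 and 0.036 m and angle between the z axis of cap_blue and the x axis of bowl_blue, either way round below 0.12 rad and (horizontal distance between bowl_gold and peg0 below 0.014 m or horizontal distance between bowl_gold and peg1 below 0.014 m or horizontal distance between bowl_gold and peg2 below 0.014 m or horizontal distance between bowl_gold and peg3 below 0.014 m) and horizontal distance between cap_gold and bowl_gold below 0.087 m and x of cap_gold in the frame of bowl_gold between 0.027 and 0.036 m and angle between the z axis of cap_gold and the x axis of bowl_gold, either way round below 0.12 rad); the robot touches nothing.
It fails at once if a bystander (instrument, spool or carton) is shifted by more than 40 mm (distance of any of gauge, spool, carton from where it was at the start of the episode above 0.04 m).
Of bowl_red, bowl_green, bowl_blue, bowl_gold only 3 to 4 are there at a start; the rules pass over those that are not, and their reading is None.
At some moment in a run one of cap_red, cap_green, cap_blue, cap_gold may be knocked a few centimetres aside while the robot is not near it.
Once in a run the grip may slacken for a moment while it holds something.
It also fails if it takes over 210 s, if anything falls off the work surface, if the arm or the gripper's body presses on something with over 40 N, if the wrist force passes 120 N, or if a joint passes its speed limit or range.

## Working session

There is one attempt and no reset: what is moved stays moved. The work goes in short steps, Python scripts to look and compute and a shell command to move; the robot and the scene stay as the last step left them, time stands still between calls to the robot, and variables do not carry over. Pictures are saved under pics/ and viewed, and the job is handed in when it is done.

```bash
mkdir -p pics
python3 - <<'E'
from rig import monitor,cams
import cv2
o=monitor.get_obs(); print(o['time'],o['ee_pos'],o['ee_rot'],o['gripper_width'])
for n in ["scene","side","wrist"]:
    i=cams.camera_info(n); print(n,i)
    cv2.imwrite(f"pics/{n}0.png",cams.camera(n)[:,:,::-1])
E
```

```text
0.0 [0.20096197 0.61749455 0.20432659] [[ 3.09640810e-01  9.50853178e-01 -8.95621195e-04]
 [ 9.50851589e-01 -3.09641955e-01 -1.76519088e-03]
 [-1.95575926e-03 -3.05027701e-04 -9.99998041e-01]] 0.09368795005633798
scene {'intrinsics': array([[510.39368199,   0.        , 321.08947793],
       [  0.        , 510.39368199, 199.97645221],
       [  0.        ,   0.        ,   1.        ]]), 'dist': array([-0.12108366,  0.        ,  0.        ,  0.        ,  0.        ]), 'position': array([ 0.93198246, -0.54271287,  1.35632246]), 'orientation': array([[ 7.87164206e-01,  5.35531950e-01, -3.05905284e-01],
       [ 6.16743021e-01, -6.84112741e-01,  3.89381310e-01],
       [-7.47570118e-04, -4.95171979e-01, -8.68794655e-01]])}
side {'intrinsics': array([[405.92831707,   0.        , 320.13239359],
       [  0.        , 405.92831707, 198.54440803],
       [  0.        ,   0.        ,   1.        ]]), 'dist': array([0.01815842, 0.        , 0.        , 0.        , 0.        ]), 'position': array([-0.23085676, -0.60159538,  0.72798371]), 'orientation': array([[ 0.68575655, -0.42562354,  0.5904088 ],
       [-0.72782754, -0.40351391,  0.55447596],
       [ 0.00224014, -0.80995131, -0.58649285]])}
wrist {'intrinsics': array([[292.25393509,   0.        , 321.99748346],
       [  0.        , 292.25393509, 202.34282019],
       [  0.        ,   0.        ,   1.        ]]), 'dist': array([-0.04742326,  0.        ,  0.        ,  0.        ,  0.        ]), 'position': array([0.13638691, 0.63927197, 0.38358136]), 'orientation': array([[ 0.30998528,  0.92301305,  0.22793867],
       [ 0.95073843, -0.30034892, -0.07672652],
       [-0.00235845,  0.24049415, -0.97064772]])}
```

View pics/scene0.png

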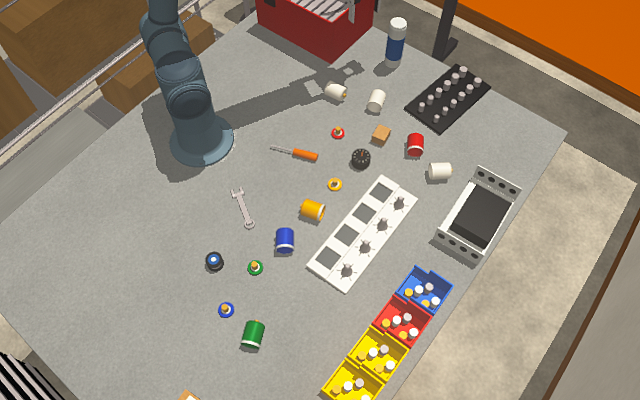

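View pics/side0.png

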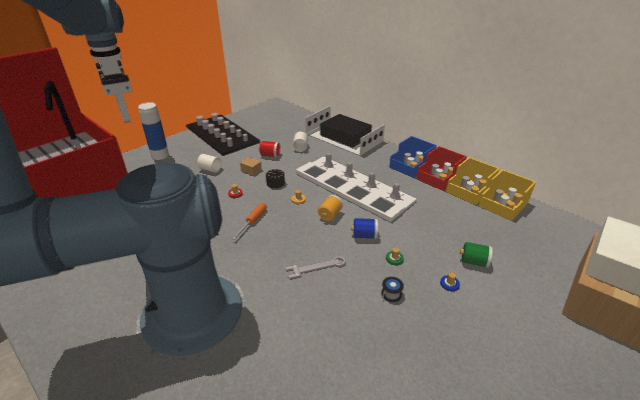

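View pics/wrist0.png

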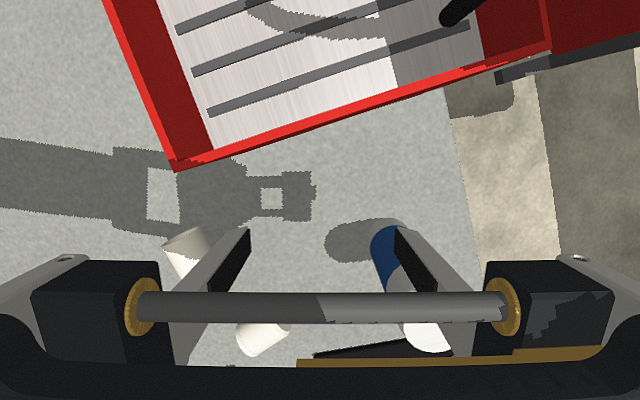

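The scene picture shows all four bowls: red (416,145), gold (312,210), blue (285,240) and green (253,334). The caps are red (338,132), gold (334,184), green (255,267) and blue (226,310). Three white lookalikes are at (335,92), (376,100) and (440,171), and the blue-topped disc at (214,261) is the spool. I'll measure these and enlarge them to confirm.

```bash
cat > h.py <<'E'
from rig import monitor,cams
import cv2,numpy as np
def img(n): return cams.camera(n)
def ray(n,uv,info=None):
    i=info or cams.camera_info(n)
    p=cv2.undistortPoints(np.array(uv,float).reshape(-1,1,2),i['intrinsics'],i['dist']).reshape(-1,2)
    d=np.c_[p,np.ones(len(p))]@i['orientation'].T
    return i['position'],d
def onz(n,uv,z,info=None):
    c,d=ray(n,uv,info); return c+d*((z-c[2])/d[:,2])[:,None]
def proj(n,P,info=None):
    i=info or cams.camera_info(n); R=i['orientation'].T
    r,_=cv2.projectPoints(np.array(P,float).reshape(-1,1,3),cv2.Rodrigues(R)[0],-R@i['position'],i['intrinsics'],i['dist']); return r.reshape(-1,2)
def tri(us,uw,a='scene',b='side'):
    (c1,d1),(c2,d2)=ray(a,[us]),ray(b,[uw]); d1=d1[0];d2=d2[0]
    s=np.linalg.lstsq(np.c_[d1,-d2],c2-c1,rcond=None)[0]
    p,q=c1+s[0]*d1,c2+s[1]*d2; return (p+q)/2,np.linalg.norm(p-q)
H={'red':[(0,6),(174,180)],'green':[(50,75)],'blue':[(110,128)],'gold':[(15,27)]}
def blobs(im,col,smin=150,vmin=60,amin=15):
    h=cv2.cvtColor(im,cv2.COLOR_RGB2HSV); m=0
    for a,b in H[col]: m=m|cv2.inRange(h,(a,smin,vmin),(b,255,255))
    n,l,s,c=cv2.connectedComponentsWithStats(m)
    return [(tuple(c[k].round(1)),s[k].tolist(),l==k) for k in range(1,n) if s[k,4]>=amin]
E
python3 - <<'E'
from h import *
S=img('scene');W=img('side')
for n,I in(('scene',S),('side',W)):
  for c in H:
    for b in blobs(I,c): print(n,c,b[0],b[1])
def crop(I,x,y,w,h,f,nm): cv2.imwrite(f'pics/{nm}.png',cv2.resize(I[y:y+h,x:x+w,::-1],None,fx=f,fy=f,interpolation=cv2.INTER_CUBIC))
crop(S,190,80,266,200,3,'c1'); crop(S,190,170,230,190,3,'c2'); crop(W,190,130,320,180,2.5,'c3')
E
```

```text
scene red (np.float64(315.6), np.float64(26.5)) [255, 0, 120, 64, 4119]
scene red (np.float64(337.6), np.float64(134.0)) [332, 128, 12, 11, 54]
scene red (np.float64(415.3), np.float64(139.5)) [408, 133, 16, 15, 184]
scene red (np.float64(414.9), np.float64(151.7)) [408, 148, 14, 8, 87]
scene red (np.float64(402.5), np.float64(319.2)) [372, 294, 61, 55, 1301]
scene green (np.float64(255.0), np.float64(268.1)) [248, 261, 15, 13, 70]
scene green (np.float64(252.9), np.float64(331.1)) [242, 321, 23, 23, 321]
scene blue (np.float64(284.6), np.float64(236.0)) [277, 228, 16, 17, 244]
scene blue (np.float64(420.0), np.float64(302.9)) [412, 294, 19, 17, 31]
scene blue (np.float64(441.7), np.float64(300.0)) [438, 294, 9, 13, 23]
scene blue (np.float64(225.8), np.float64(310.6)) [218, 302, 16, 16, 96]
scene gold (np.float64(4.2), np.float64(2.6)) [0, 0, 12, 8, 42]
scene gold (np.float64(22.3), np.float64(14.4)) [0, 0, 51, 36, 632]
scene gold (np.float64(49.7), np.float64(3.0)) [43, 0, 14, 9, 44]
scene gold (np.float64(83.8), np.float64(3.6)) [80, 0, 9, 8, 21]
scene gold (np.float64(89.0), np.f
[... 2580 characters left out ...]
float64(363.7), np.float64(227.1)) [354, 219, 20, 19, 334]
side blue (np.float64(449.4), np.float64(284.4)) [441, 276, 19, 15, 112]
side gold (np.float64(490.3), np.float64(187.1)) [446, 157, 89, 63, 2681]
side gold (np.float64(450.5), np.float64(169.3)) [449, 167, 4, 8, 19]
side gold (np.float64(443.1), np.float64(175.5)) [440, 174, 7, 6, 23]
side gold (np.float64(234.2), np.float64(187.5)) [232, 184, 5, 9, 25]
side gold (np.float64(297.9), np.float64(199.6)) [292, 194, 13, 10, 69]
side gold (np.float64(329.5), np.float64(208.2)) [318, 197, 23, 24, 375]
side gold (np.float64(395.0), np.float64(249.7)) [393, 248, 5, 4, 18]
side gold (np.float64(451.5), np.float64(275.5)) [448, 273, 8, 6, 28]
```

View pics/c1.png

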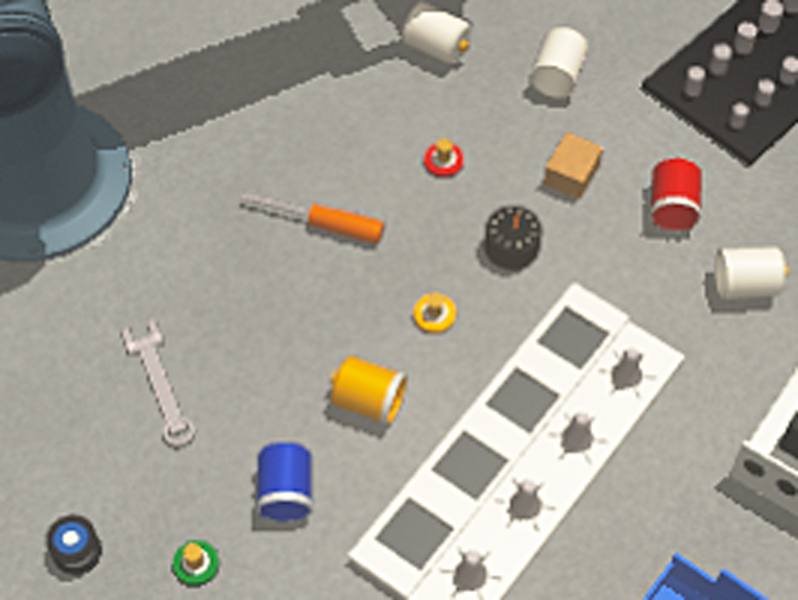

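View pics/c2.png

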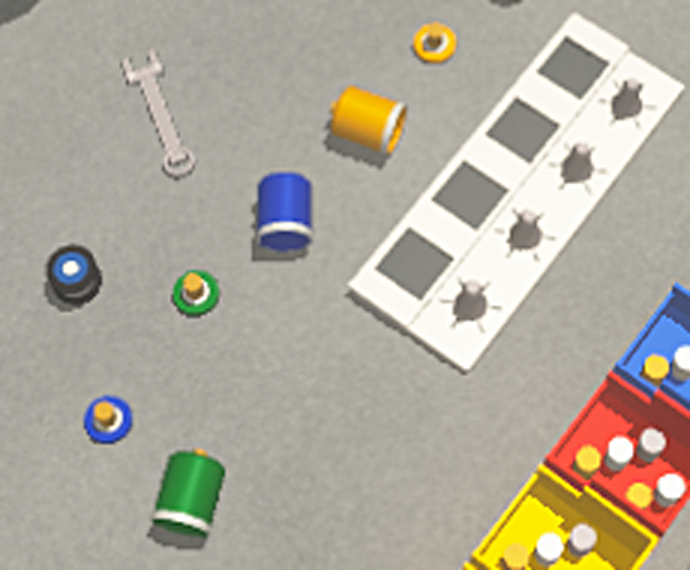

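View pics/c3.png

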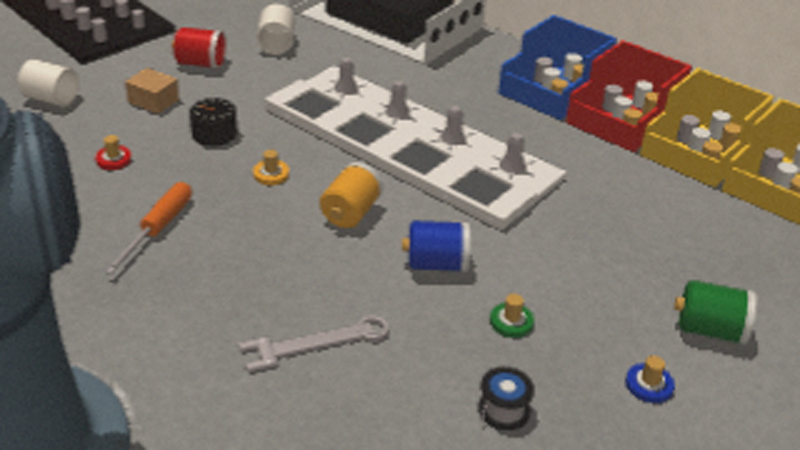

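```bash
cat > meas.py <<'E'
from h import *
def bowl_view(n,I,col,near,z=0.026):
    # colour + band mask, hull
    h=cv2.cvtColor(I,cv2.COLOR_RGB2HSV); m=np.zeros(I.shape[:2],np.uint8)
    for c,s,k in blobs(I,col,120,40,8):
        if np.hypot(c[0]-near[0],c[1]-near[1])<22: m|=k.astype(np.uint8)
    d=cv2.dilate(m,np.ones((9,9)))
    br=((I.min(2)>165)&(d>0)).astype(np.uint8)
    k,l,s,cc=cv2.connectedComponentsWithStats(br)
    if k>1: br=(l==1+s[1:,4].argmax()).astype(np.uint8)
    hull=cv2.convexHull(np.argwhere((m|br)>0)[:,::-1].astype(np.int32))
    M=cv2.moments(hull); c=(M['m10']/M['m00'],M['m01']/M['m00'])
    cb=np.argwhere(br>0)[:,::-1].mean(0); cm=np.argwhere(m>0)[:,::-1].mean(0)
    P=onz(n,[c,cb,cm],z); P[1:]=onz(n,[cb,cm],0.045)
    v=P[1]-P[2]
    return c,P[0],np.arctan2(v[1],v[0]),hull.reshape(-1,2)
def cap_view(n,I,col,near):
    for c,s,k in blobs(I,col,150,60,20):
        if np.hypot(c[0]-near[0],c[1]-near[1])<22:
            hull=cv2.convexHull(np.argwhere(k)[:,::-1].astype(np.int32)); e=cv2.fitEllipse(hull)
            return e[0],onz(n,[e[0]],0.006)[0]
E
python3 - <<'E'
from meas import *
S=img('scene');W=img('side')
B={'red':((415,145),(270,149)),'gold':((312,210),(330,208)),'blue':((285,238),(364,228)),'green':((253,333),(478,251))}
C={'red':((338,133),(235,193)),'gold':((334,184),(298,199)),'green':((255,268),(394,258)),'blue':((226,310),(450,284))}
for c in B:
  for n,I,k in (('scene',S,0),('side',W,1)):
    u,P,a,_=bowl_view(n,I,c,B[c][k]); print('bowl',c,n,np.round(u,1),P.round(4),'ang',np.degrees(a).round(1))
    u,P=cap_view(n,I,c,C[c][k]); print('  cap',c,n,np.round(u,1),P.round(4))
for n,I in (('scene',S),('side',W)):
  g=cv2.cvtColor(I,cv2.COLOR_RGB2GRAY); wm=((I.min(2)>170)).astype(np.uint8)
  k,l,s,cc=cv2.connectedComponentsWithStats(wm); 
  t=(360,240) if n=='scene' else (355,185)
  j=min([j for j in range(1,k) if s[j,4]>1500 ],key=lambda j:np.hypot(*(cc[j]-t)))
  r=(l==j).astype(np.uint8); hull=cv2.convexHull(np.argwhere(r)[:,::-1].astype(np.int32))
  hm=cv2.fillConvexPoly(np.zeros_like(r),hull,1); dm=(hm&(g<130)).astype(np.uint8)
  k,l,s,cc=cv2.connectedComponentsWithStats(dm)
  for j in range(1,k):
    if s[j,4]>60: print(n,cc[j].round(1),s[j,4],onz(n,[cc[j]],0.012).round(4))
E
```

```text
bowl red scene [414.8 142.5] [0.5699 0.4077 0.026 ] ang 116.1
  cap red scene [337.5 132.6] [0.3413 0.2975 0.006 ]
bowl red side [269.1 148.5] [0.5716 0.4012 0.026 ] ang 5.1
  cap red side [234.9 192.6] [0.3376 0.2937 0.006 ]
bowl gold scene [314.7 210.9] [0.4716 0.0126 0.026 ] ang 11.1
  cap gold scene [334.4 184. ] [0.4539 0.1329 0.006 ]
bowl gold side [329.6 207.9] [0.4611 0.0112 0.026 ] ang 30.0
  cap gold side [298.  197.2] [0.4546 0.1344 0.006 ]
bowl blue scene [284.3 239.9] [ 0.4618 -0.1156  0.026 ] ang -42.7
  cap blue scene [225.5 309.6] [ 0.4634 -0.3707  0.006 ]
bowl blue side [364.9 227.4] [ 0.4623 -0.1159  0.026 ] ang -18.3
  cap blue side [449.6 282.9] [ 0.4591 -0.3724  0.006 ]
bowl green scene [252.7 334. ] [ 0.5723 -0.3774  0.026 ] ang -66.8
  cap green scene [254.6 267.2] [ 0.4434 -0.2273  0.006 ]
bowl green side [476.5 253.8] [ 0.5728 -0.3794  0.026 ] ang -38.7
  cap green side [394.2 257.1] [ 0.4413 -0.228   0.006 ]
scene [379.9 191.1] 107 [[0.5813 0.1956 0.012 ]]
scene [398.3 203.8] 78 [[0.6508 0.1933 0.012 ]]
scene [381.3 225.1] 67 [[0.6516 0.1022 0.012 ]]
scene [363.8 247.8] 68 [[0.6535 0.0108 0.012 ]]
scene [345.3 271.4] 70 [[ 0.6552 -0.0804  0.012 ]]
```

```bash
python3 -m creep '[[94,[0.2,-0.9,0.2],0],[94,[0.4,-0.9,0.2],0],[94,[0.4,-0.9,0.2],0],[94,[0.4,-0.9,0.2],0],[94,[0.4,-0.9,0.2],0],[94,[0.4,-0.9,0.2],0],[94,[0.4,-0.9,0],0],[94,[0.4,-0.9,0],0]]'; python3 -m creep '[[94,[0.4,-0.9,0],0.4],[94,[0.4,-0.9,0],0.4],[94,[0.4,-0.9,0],0.4],[94,[0.4,-0.9,0],0.4],[94,[0.4,-0.9,0],0.4],[94,[0.4,-0.9,0],0.4],[94,[0.4,-0.5,0],0],[94,[0,0,0],0]]'
cat > look.py <<'E'
import sys
from h import *
o=monitor.get_obs();i=cams.camera_info('wrist');I=img('wrist')
np.savez('w_%s.npz'%sys.argv[1],I=I,**i)
cv2.imwrite('pics/w_%s.png'%sys.argv[1],I[:,:,::-1])
print(o['time'],o['ee_pos'].round(4),np.degrees(np.arctan2(o['ee_rot'][1,0],o['ee_rot'][0,0])).round(2),o['gripper_width'],o['ft_force'].round(1))
E
python3 look.py a
```

```text
time: 1.02
ee_pos: [0.3218, 0.3286, 0.2543]
ee_rot: [[0.309, 0.951, 0.002], [0.951, -0.309, 0.001], [0.002, 0.001, -1.0]]
ft_force: [1.1, 0.6, -0.5]
gripper_width: 0.0936
time: 1.68
ee_pos: [0.435, 0.0907, 0.2537]
ee_rot: [[0.032, 0.999, 0.001], [0.999, -0.032, -0.001], [-0.001, 0.001, -1.0]]
ft_force: [-0.4, 0.7, 0.8]
gripper_width: 0.0941
1.6833 [0.435  0.0907 0.2537] 88.14 0.09407964658667879 [-0.4  0.7  0.8]
```

View pics/w_a.png

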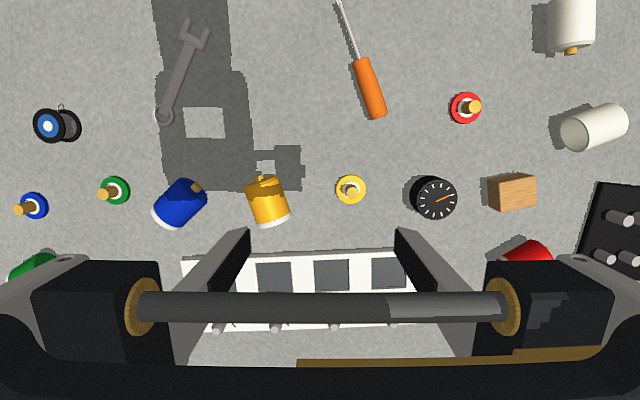

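```bash
python3 -m creep '[[94,[1,-0.3,0.5],0],[94,[1,-0.3,0.5],0],[94,[1,-0.3,0.5],0],[94,[1,-0.3,0.5],0],[94,[0.5,-0.3,0],0],[94,[0,0,0],0]]'; python3 look.py b
cat > capw.py <<'E'
E
```

```text
time: 2.23
ee_pos: [0.5999, 0.0384, 0.3258]
ee_rot: [[0.027, 1.0, 0.001], [1.0, -0.027, -0.0], [-0.0, 0.001, -1.0]]
ft_force: [0.9, -0.7, 0.1]
gripper_width: 0.0942
2.2333 [0.5999 0.0384 0.3258] 88.44 0.09423295612165232 [ 0.9 -0.7  0.1]
```

View pics/w_b.png

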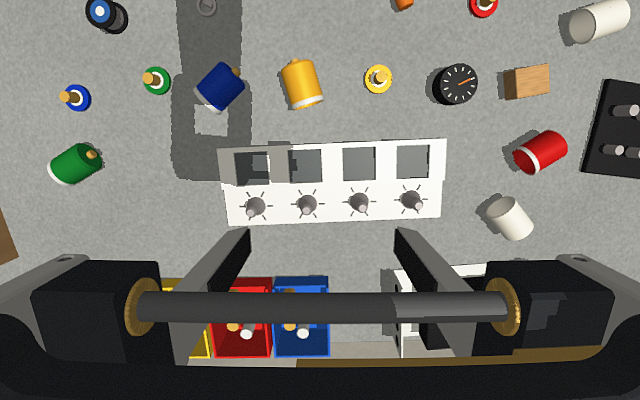

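Run:
```python
from h import *
d=np.load('w_b.npz');I=d['I']
cv2.imwrite('pics/rk.png',cv2.resize(I[130:235,205:465,::-1],None,fx=3,fy=3,interpolation=cv2.INTER_CUBIC))
cv2.imwrite('pics/bw.png',cv2.resize(I[40:190,40:330,::-1],None,fx=2.75,fy=2.75,interpolation=cv2.INTER_CUBIC))
```

```text
(no output)
```

View pics/rk.png

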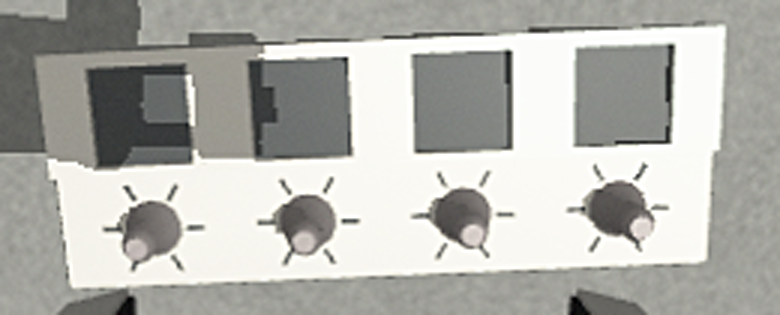

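View pics/bw.png

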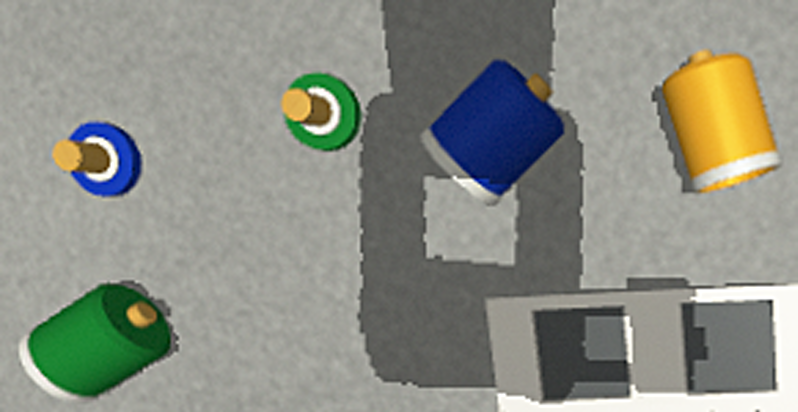

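```bash
cat > wfind.py <<'E'
from meas import *
def load(k):
    d=np.load('w_%s.npz'%k); return d['I'],{q:d[q] for q in ('intrinsics','dist','position','orientation')}
_o=onz
E
python3 - <<'E'
import meas
from wfind import *
I,inf=load('b')
on=lambda uv,z: onz('wrist',uv,z,inf)
f=lambda L,s,o: np.array(L,float)/s+np.array(o)
print('tips',on(f([(137,246),(305,240),(471,234),(640,226)],3,(205,130)),0.055).round(4).tolist())
print('feet',on(f([(153,228),(307,221),(462,214),(618,209)],3,(205,130)),0.012).round(4).tolist())
print('pock',on(f([(463,101),(624,94)],3,(205,130)),0.012).round(4).tolist())
print('deck corners front',on(f([(36,55),(725,25)],3,(205,130)),0.018).round(4).tolist())
print('deck corners back',on(f([(70,287),(707,261)],3,(205,130)),0.012).round(4).tolist())
boss={'blue':(540,88),'green':(143,314),'gold':(701,57)}
B={'gold':(301,83),'blue':(219,87),'green':(75,163),'red':(540,152)}
def hullc(c):
    m=np.zeros(I.shape[:2],np.uint8)
    for cc,s,k in blobs(I,c,120,30,8):
        if np.hypot(cc[0]-B[c][0],cc[1]-B[c][1])<30: m|=k.astype(np.uint8)
    d=cv2.dilate(m,np.ones((13,13))); mn=I.min(2)
    br=((mn>(95 if c=='blue' else 185))&(d>0)&(I.max(2).astype(int)-mn<25)).astype(np.uint8)
    m|=br
    return m
for c in B:
    for cc,s,k in blobs(I,c,120,30,30):
        if np.hypot(cc[0]-B[c][0],cc[1]-B[c][1])<30:
            hull=cv2.convexHull(np.argwhere(k)[:,::-1].astype(np.int32)); r=cv2.minAreaRect(hull)
            print(c,'colour blob',cc,'rect',np.round(r[0],1),np.round(r[1],1),r[2], 'box on z26',on(cv2.boxPoints(r),0.026)[:,:2].round(4).tolist())
    if c in boss: print('  boss',on(f([boss[c]],2.75,(40,40)),0.026)[0].round(4))
C={'red':(483,5),'gold':(378,78),'green':(156,80),'blue':(76,97)}
for k in 'ab':
  I,inf=load(k)
  CC={'a':{'red':(465,107),'gold':(350,189),'green':(115,190),'blue':(34,205)},'b':C}[k]
  for c in C:
    for cc,s,m in blobs(I,c,140,50,40):
      if np.hypot(cc[0]-CC[c][0],cc[1]-CC[c][1])<15:
        hull=cv2.convexHull(np.argwhere(m)[:,::-1].astype(np.int32)); e=cv2.fitEllipse(hull)
        print('cap',k,c,np.round(e[0],1),np.round(e[1],1),onz('wrist',[e[0]],0.006,inf)[0].round(4))
E
```

```text
tips [[0.6565, -0.078, 0.055], [0.6556, 0.012, 0.055], [0.6547, 0.1003, 0.055], [0.6528, 0.1906, 0.055]]
feet [[0.6578, -0.079, 0.012], [0.6561, 0.0109, 0.012], [0.6544, 0.1008, 0.012], [0.6538, 0.1915, 0.012]]
pock [[0.589, 0.1012, 0.012], [0.5873, 0.192, 0.012]]
deck corners front [[0.5561, -0.1345, 0.018], [0.5501, 0.2445, 0.018]]
deck corners back [[0.6927, -0.1316, 0.012], [0.687, 0.2462, 0.012]]
gold colour blob (np.float64(300.3), np.float64(80.1)) rect [300.  79.] [42.4 33.5] 71.56504821777344 box on z26 [[0.4317, -0.0255], [0.4181, 0.0236], [0.4771, 0.0423], [0.4915, -0.0079]]
gold colour blob (np.float64(307.2), np.float64(105.0)) rect [307.1 105.1] [ 2.2 27.2] 71.56505584716797 box on z26 [[0.4976, -0.0035], [0.4859, 0.0374], [0.4891, 0.0384], [0.5008, -0.0026]]
  boss [0.4276 0.0015 0.026 ]
blue colour blob (np.float64(220.5), np.float64(86.1)) rect [220.5  86. ] [36.1 38.9] 45.0 box on z26 [[0.4598, -0.1581], [0.4216, -0.1108], [0.4603, -0.0745], [0.4998, -0.1217]]
  boss [ 0.4406 -0.0895  0.026 ]
green colour blob (np.float64(74.9), np.float64(163.9)) rect [ 75.6 163.5]
[... 297 characters left out ...]
 [0.5728, 0.4577], [0.6079, 0.4037]]
red colour blob (np.float64(523.5), np.float64(161.5)) rect [523.5 161.5] [29.7 14.1] 45.0 box on z26 [[0.5802, 0.347], [0.5641, 0.3622], [0.5996, 0.4038], [0.6163, 0.3884]]
cap a red [465.1 107.4] [30.2 33.6] [0.3413 0.2956 0.006 ]
cap a gold [350.3 188.8] [29.  29.3] [0.4535 0.1317 0.006 ]
cap a green [114.9 189.9] [26.7 30.2] [ 0.4429 -0.2268  0.006 ]
cap a blue [ 33.9 205.1] [25.2 29.6] [ 0.4624 -0.3696  0.006 ]
cap b red [482.9   3.4] [25.8 29.8] [0.3439 0.2955 0.006 ]
cap b gold [377.8  78.7] [27.2 28.8] [0.4538 0.1317 0.006 ]
cap b green [156.5  80.1] [25.6 29.1] [ 0.4433 -0.2275  0.006 ]
cap b blue [77.2 97.5] [24.8 28.5] [ 0.4629 -0.3701  0.006 ]
```

```bash
python3 -m creep '[[94,[-1,-0.2,0],0.64],[94,[-1,-0.2,-1],0.64],[94,[-1,-0.2,-1],0.64],[94,[-1,-0.2,-1],0.64],[94,[0,0,-1],0],[94,[0,0,-1],0],[94,[0,0,-0.5],0],[94,[0,0,0],0]]'; python3 look.py c
```

```text
time: 2.95
ee_pos: [0.4644, 0.0157, 0.1326]
ee_rot: [[-0.278, 0.96, -0.01], [0.961, 0.278, 0.003], [0.005, -0.009, -1.0]]
ft_force: [-0.9, 0.9, -0.9]
gripper_width: 0.0939
2.95 [0.4644 0.0157 0.1326] 106.15 0.09386911285795549 [-0.9  0.9 -0.9]
```

View pics/w_c.png

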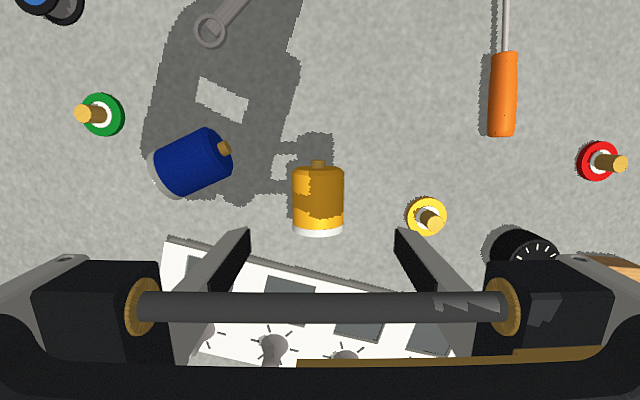

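```bash
python3 -m creep '[[94,[-0.3,-0.13,-0.5],0],[94,[-0.3,-0.13,-0.5],0],[94,[0,0,-0.8],0],[94,[0,0,-0.8],0],[94,[0,0,-0.5],0],[94,[0,0,0],0]]'; python3 look.py d
```

```text
time: 3.5
ee_pos: [0.4438, 0.004, 0.0122]
ee_rot: [[-0.277, 0.961, -0.005], [0.961, 0.277, 0.001], [0.003, -0.004, -1.0]]
ft_force: [-0.1, 1.1, -0.0]
gripper_width: 0.0937
3.5 [0.4438 0.004  0.0122] 106.1 0.09365063222648666 [-0.1  1.1 -0. ]
```

View pics/w_d.png

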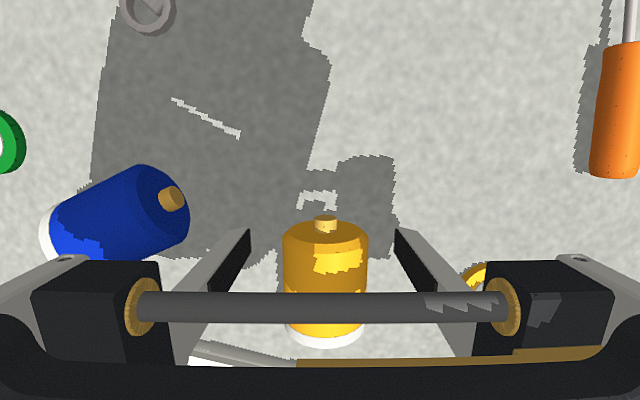

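Run:
```python
from wfind import *
I,inf=load('d'); print(onz('wrist',[(326,222),(325,250)],0.03,inf).round(4), proj('wrist',[[.4438,.004,.031]],inf))
```

```text
[[0.4275 0.0009 0.03  ]
 [0.4443 0.0052 0.03  ]] [[323.2653526  249.31243018]]
```

```bash
python3 -m creep '[[94,[-0.1,-0.02,-0.1],0],[50,[0,0,0],0],[46,[0,0,0],0],[46,[0,0,0],0],[46,[0,0,0],0],[46,[0,0,0],0],[46,[0,0,0],0]]' 5; python3 -m creep '[[46,[0,0,0.3],0],[46,[0,0,0.5],0],[46,[0,0,0.5],0],[46,[0,0,0.5],0],[46,[0,0,0.5],0],[46,[0,0,0],0]]'; python3 look.py e
python3 - <<'E'
from h import *
cv2.imwrite('pics/s_e.png',cv2.resize(img('side')[120:300,240:480,::-1],None,fx=3,fy=3))
E
```

```text
time: 4.13
ee_pos: [0.4419, 0.0022, 0.0102]
ee_rot: [[-0.277, 0.961, 0.001], [0.961, 0.277, -0.0], [-0.0, 0.0, -1.0]]
ft_force: [-1.7, 1.6, 1.5]
gripper_width: 0.0574
time: 4.63
ee_pos: [0.4443, 0.0015, 0.1055]
ee_rot: [[-0.277, 0.961, 0.007], [0.961, 0.277, -0.002], [-0.004, 0.006, -1.0]]
ft_force: [1.1, -1.2, -0.8]
gripper_width: 0.0519
4.6333 [0.4443 0.0015 0.1055] 106.08 0.05192868902755389 [ 1.1 -1.2 -0.8]
```

View pics/s_e.png

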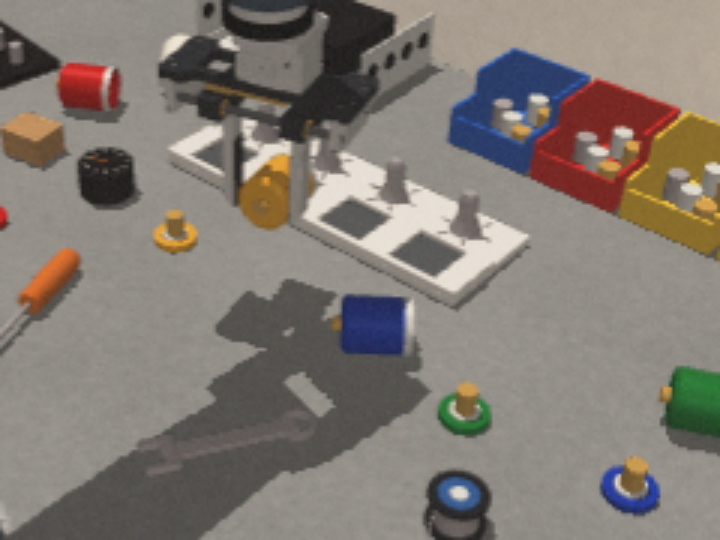

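```bash
python3 -m creep '[[46,[0,0,0.3],0],[46,[0,0,0],0],[46,[0,0,0],0],[46,[0,0,0],0],[46,[0,0,0],0],[46,[0,0,0],0]]' 3; python3 look.py f
cat > side.py <<'E'
import sys
from h import *
n=sys.argv[1];cam=sys.argv[2];x,y,w,h=map(int,sys.argv[3:7])
f=min(780/w,580/h); cv2.imwrite(f'pics/{n}.png',cv2.resize(img(cam)[y:y+h,x:x+w,::-1],None,fx=f,fy=f,interpolation=cv2.INTER_CUBIC))
E
python3 side.py s_f side 280 120 120 90
```

```text
time: 5.23
ee_pos: [0.4412, 0.0023, 0.113]
ee_rot: [[-0.277, 0.961, -0.002], [0.961, 0.277, 0.0], [0.001, -0.001, -1.0]]
ft_force: [0.2, 0.5, -1.4]
gripper_width: 0.0524
5.2333 [0.4412 0.0023 0.113 ] 106.06 0.052406930686202294 [ 0.2  0.5 -1.4]
```

View pics/s_f.png

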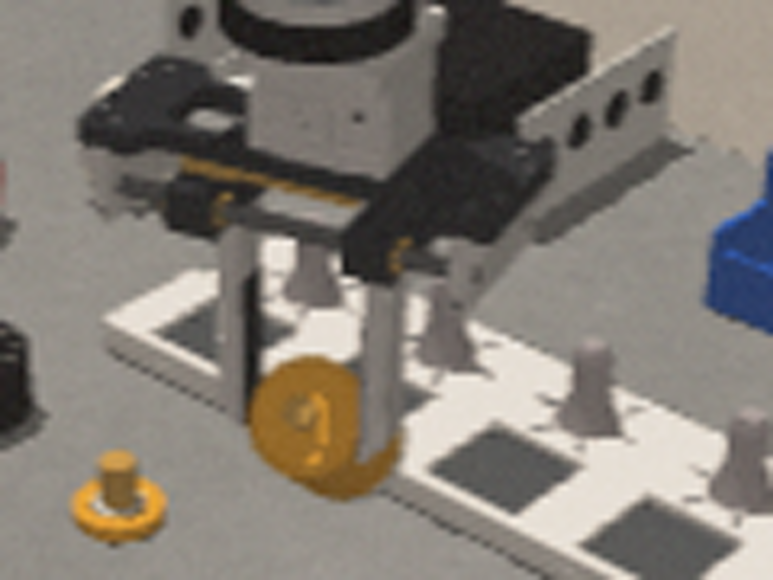

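View pics/w_f.png

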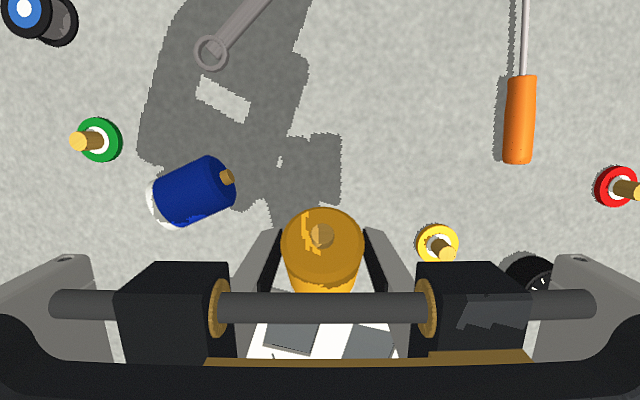

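```bash
python3 -m creep '[[46,[0,0,0.5],0],[46,[0,0,0.5],0],[46,[0,0,-0.3],0],[46,[0,0,0.3],0],[46,[0,0,0],0],[46,[0,0,0],0]]' 3; python3 look.py g; python3 side.py s_g side 280 100 120 90
```

```text
time: 5.83
ee_pos: [0.4422, 0.0021, 0.1543]
ee_rot: [[-0.277, 0.961, 0.001], [0.961, 0.277, -0.0], [-0.001, 0.001, -1.0]]
ft_force: [-0.1, -0.3, -2.1]
gripper_width: 0.0518
5.8333 [0.4422 0.0021 0.1543] 106.06 0.051757166801709345 [-0.1 -0.3 -2.1]
```

View pics/s_g.png

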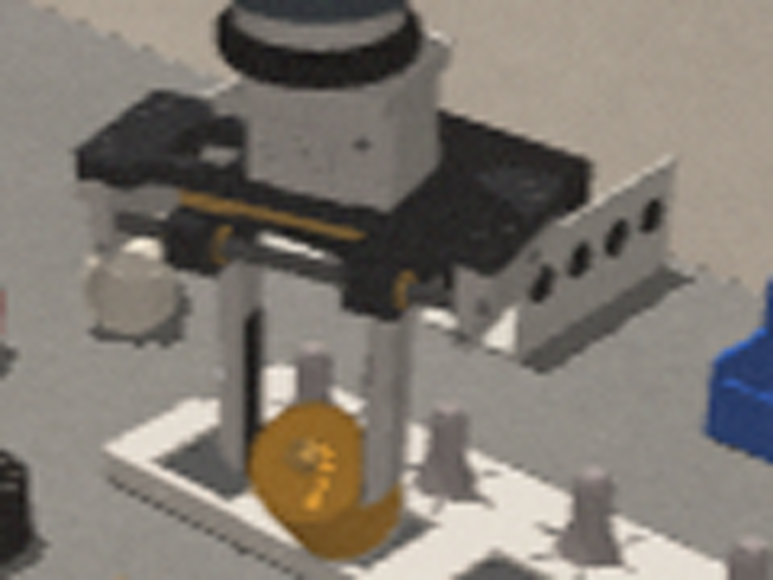

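View pics/w_g.png

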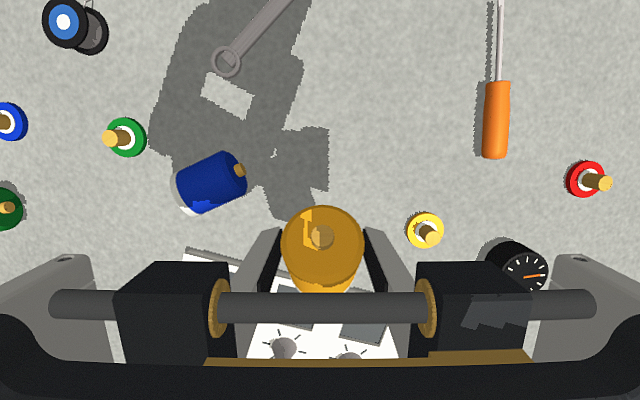

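```bash
python3 -m creep '[[46,[0.8,0.45,0],-0.45],[46,[0.85,0.5,0],-0.45],[46,[0.85,0.5,0],-0.45],[46,[0.85,0.5,0],-0.45],[46,[0.85,0.45,0],-0.45],[46,[0,0,-0.4],0],[46,[0,0,0],0]]' 3; python3 look.py h; python3 side.py s_h side 260 80 160 120;python3 side.py t_h scene 330 160 120 90
```

```text
time: 6.52
ee_pos: [0.6089, 0.099, 0.1342]
ee_rot: [[-0.012, 1.0, -0.006], [1.0, 0.012, 0.0], [0.0, -0.006, -1.0]]
ft_force: [-0.7, 1.3, -1.6]
gripper_width: 0.0519
6.5167 [0.6089 0.099  0.1342] 90.68 0.051918682523597576 [-0.7  1.3 -1.6]
```

View pics/s_h.png

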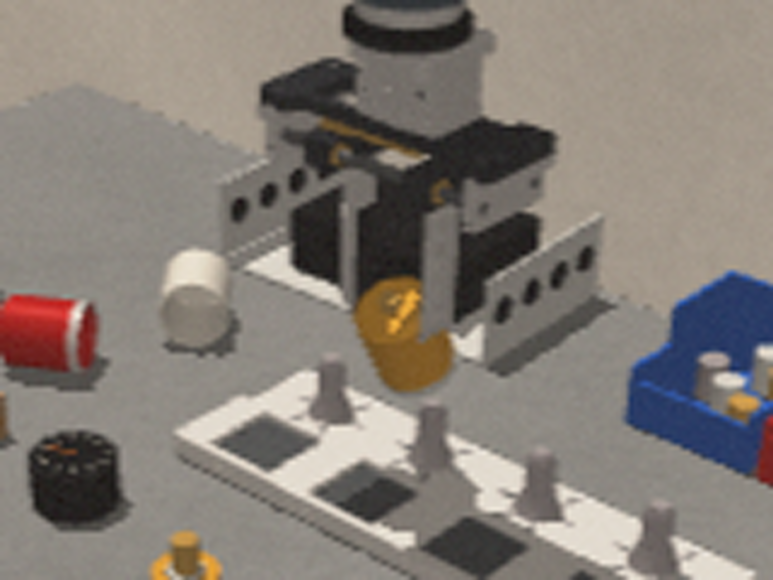

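View pics/t_h.png

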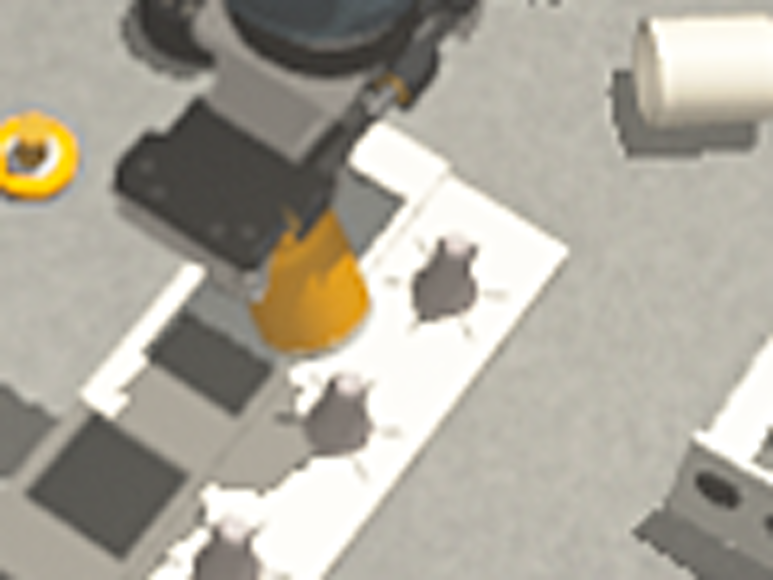

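```bash
cat > pl.py <<'E'
from h import *
def ony(n,uv,y,info=None):
    c,d=ray(n,uv,info); return c+d*((y-c[1])/d[:,1])[:,None]
E
python3 - <<'E'
from pl import *
s=780/160;o=np.array((260,80))
f=lambda p: np.array(p,float)/s+o
print(ony('side',[f((404,305)),f((420,390)),f((385,390)),f((450,358))],0.099).round(4))
d=np.load('w_h.npz');I=d['I'];cv2.imwrite('pics/wh.png',cv2.resize(I[190:310,230:420,::-1],None,fx=4,fy=4))
E
```

```text
[[0.6151 0.099  0.1438]
 [0.6347 0.099  0.0744]
 [0.5996 0.099  0.0894]
 [0.6643 0.099  0.086 ]]
```

View pics/wh.png

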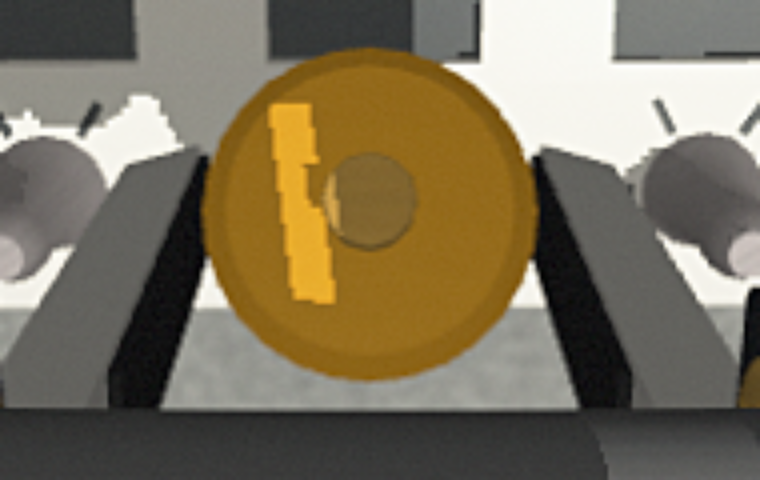

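Run:
```python
from pl import *
d=np.load('w_h.npz');inf={q:d[q] for q in ('intrinsics','dist','position','orientation')}
c,r=ray('wrist',[(230+370/4,190+200/4)],inf);r=r[0]/np.linalg.norm(r[0]);print(c,r,np.degrees(np.arctan2(r[0],-r[2])))
print((c+r*((0.1562-c[2])/r[2])))
```

```text
[0.54174981 0.09795407 0.31363331] [ 0.35740953  0.00575089 -0.93393006] 20.94155401291679
[0.60199861 0.0989235  0.1562    ]
```

```bash
python3 -m creep '[[46,[0.4,0.02,0],0],[46,[0.35,0.02,-0.3],0],[46,[0,0,-0.5],0],[46,[0,0,0],0]]' 3; python3 look.py i; python3 side.py s_i side 260 100 160 120
```

```text
time: 7.0
ee_pos: [0.6374, 0.0991, 0.1033]
ee_rot: [[-0.009, 1.0, -0.005], [1.0, 0.009, 0.0], [0.0, -0.005, -1.0]]
ft_force: [-0.6, -0.7, -2.6]
gripper_width: 0.0521
7.0 [0.6374 0.0991 0.1033] 90.54 0.05205333489882872 [-0.6 -0.7 -2.6]
```

View pics/s_i.png

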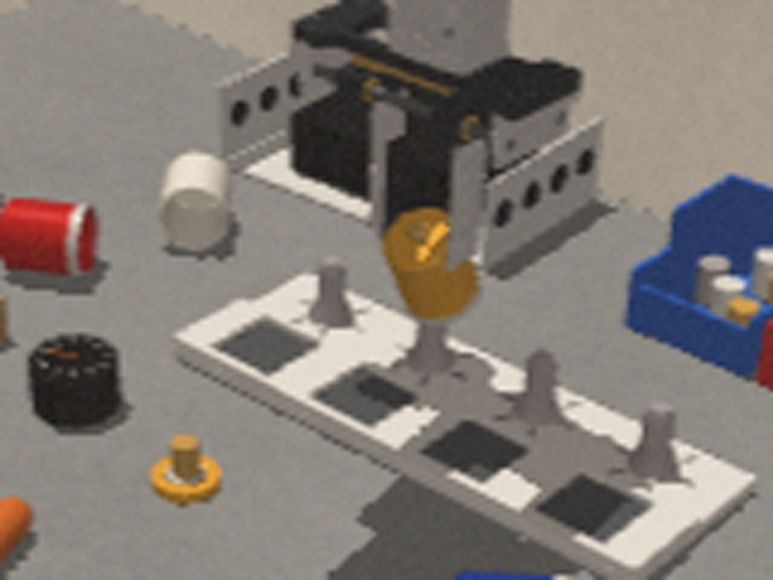

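View pics/w_i.png

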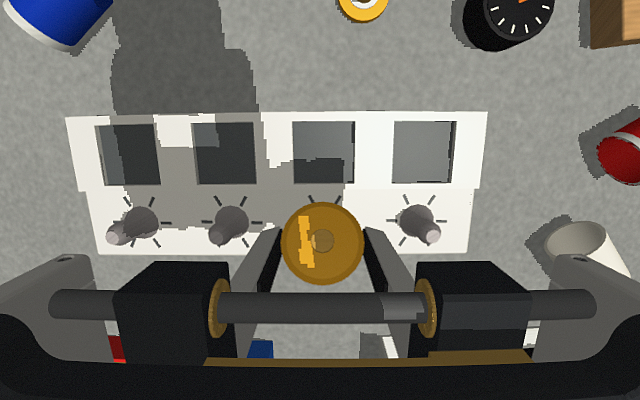

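```bash
python3 -m creep '[[46,[0.05,0.03,-0.3],0],[46,[0.1,0,-0.3],0],[46,[0.12,0,-0.3],0],[46,[0.12,0,-0.3],0],[46,[0,0,-0.1],0],[46,[0,0,0],0]]' 3; python3 look.py j; python3 side.py s_j side 260 100 160 120
```

```text
time: 7.6
ee_pos: [0.6551, 0.1009, 0.0532]
ee_rot: [[-0.01, 1.0, -0.001], [1.0, 0.01, -0.0], [-0.0, -0.001, -1.0]]
ft_force: [-0.1, -0.4, -2.1]
gripper_width: 0.0519
7.6 [0.6551 0.1009 0.0532] 90.59 0.05186170698041017 [-0.1 -0.4 -2.1]
```

View pics/s_j.png

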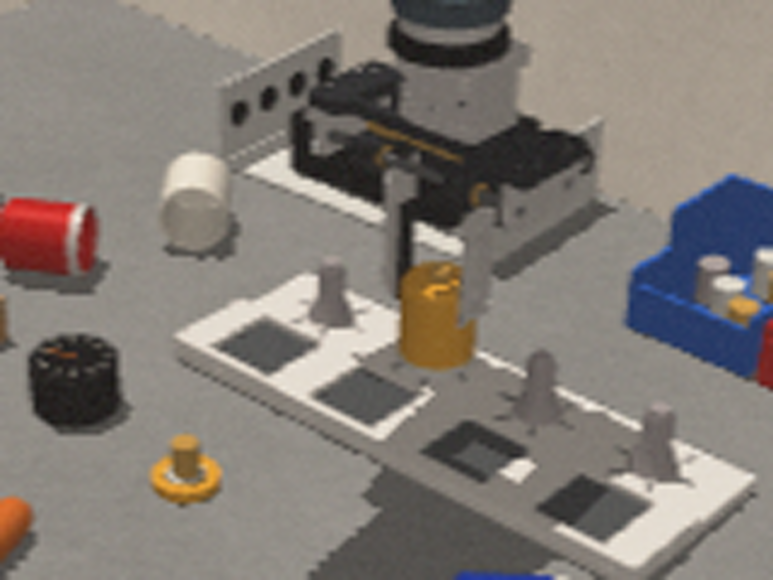

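View pics/w_j.png

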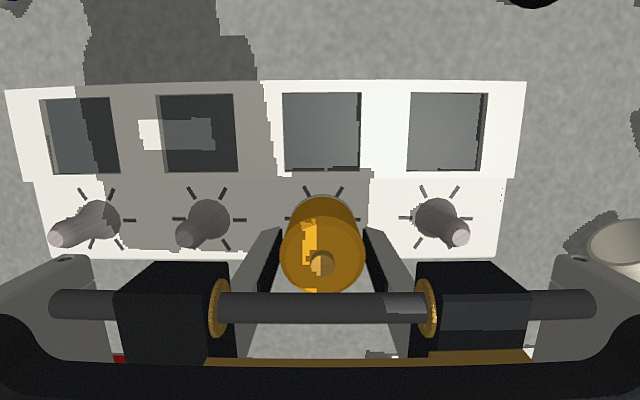

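```bash
python3 -m creep '[[46,[0,0,-0.08],0],[46,[0,0,-0.08],0],[46,[0,0,-0.06],0],[46,[0,0,0],0]]' 3
```

```text
time: 8.03
ee_pos: [0.6561, 0.101, 0.0458]
ee_rot: [[-0.01, 1.0, 0.002], [1.0, 0.01, 0.0], [0.0, 0.002, -1.0]]
ft_force: [1.6, -0.4, 3.9]
gripper_width: 0.0517
```

```bash
python3 -m creep '[[46,[0,0,-0.05],0],[75,[0,0,0],0],[75,[0,0,0],0],[75,[0,0,0],0],[75,[0,0,0.5],0],[75,[0,0,0.8],0],[75,[0,0,1],0],[75,[-0.7,0,0.7],0]]' 3;  python3 look.py k; python3 side.py s_k side 260 100 160 120
```

```text
time: 8.7
ee_pos: [0.6304, 0.1004, 0.1662]
ee_rot: [[-0.01, 1.0, 0.005], [1.0, 0.01, -0.0], [-0.0, 0.005, -1.0]]
ft_force: [1.4, -1.3, 1.3]
gripper_width: 0.075
8.7 [0.6304 0.1004 0.1662] 90.56 0.0750289156313929 [ 1.4 -1.3  1.3]
```

View pics/s_k.png

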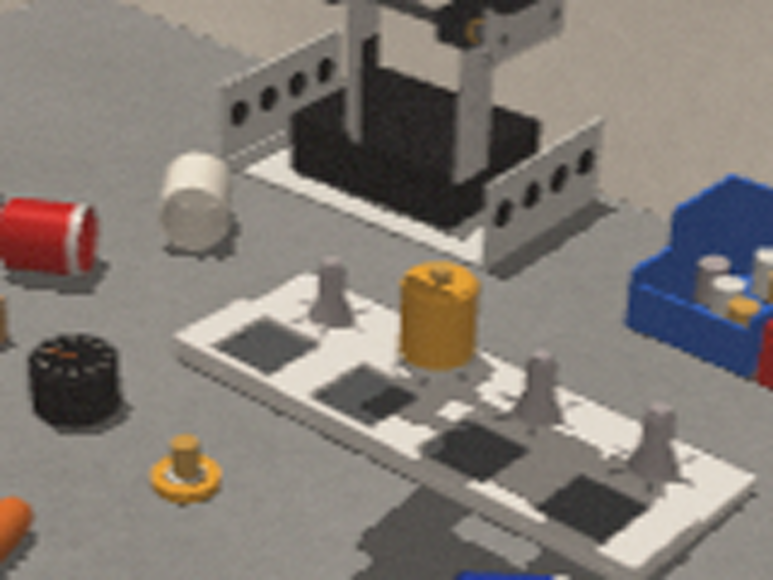

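View pics/w_k.png

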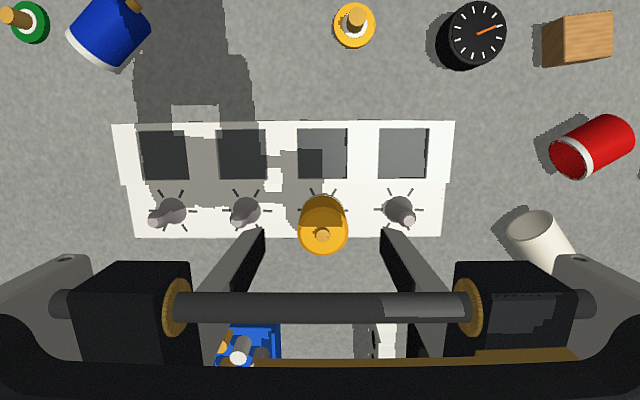

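```bash
python3 -m creep '[[94,[-0.57,-0.62,0],-0.92],[94,[-0.57,-0.62,0],-0.92],[94,[-0.57,-0.62,0],-0.92],[94,[-0.57,-0.62,0],-0.92],[94,[-0.57,-0.62,0],-0.92],[94,[-0.57,-0.62,0],-0.92],[94,[-0.57,-0.62,-0.2],-0.92],[94,[-0.5,-0.62,-0.5],-0.92]]';python3 -m creep '[[94,[0,0,-0.5],0],[94,[0,0,0],0]]'; python3 look.py l
```

```text
time: 9.47
ee_pos: [0.4476, -0.0988, 0.136]
ee_rot: [[0.769, 0.639, 0.003], [0.639, -0.769, -0.002], [0.001, 0.003, -1.0]]
ft_force: [0.4, -0.7, -0.3]
gripper_width: 0.0942
time: 9.63
ee_pos: [0.4438, -0.0969, 0.1105]
ee_rot: [[0.768, 0.64, -0.008], [0.64, -0.768, 0.004], [-0.004, -0.008, -1.0]]
ft_force: [-0.0, -0.2, -0.3]
gripper_width: 0.0944
9.6333 [ 0.4438 -0.0969  0.1105] 39.82 0.09437705445565064 [-0.  -0.2 -0.3]
```

View pics/w_l.png

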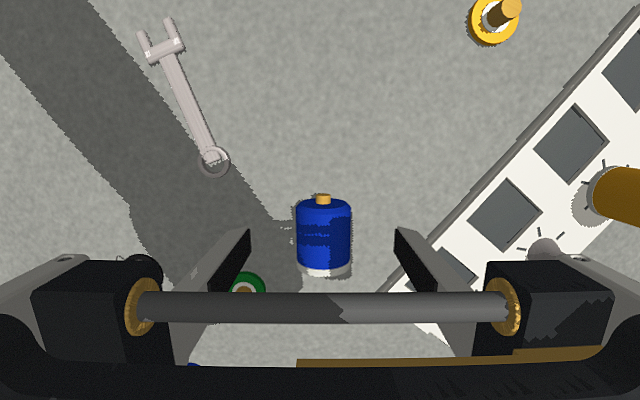

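```bash
cat > gp.py <<'E'
import sys
from wfind import *
k,u,v,tx,ty,ang=sys.argv[1],*map(float,sys.argv[2:7])
I,inf=load(k); p=onz('wrist',[(u,v)],0.028,inf)[0]; a=np.radians(ang); ax=np.array([np.cos(a),np.sin(a)])
g=p[:2]+ax*(4+9)/1000
print('boss',p.round(4),'grip',g.round(4),'move units',((g-[tx,ty])/0.04).round(3))
E
python3 gp.py l 322 199 0.4438 -0.0969 -50
```

```text
boss [ 0.4394 -0.0909  0.028 ] grip [ 0.4478 -0.1008] move units [ 0.1   -0.099]
```

```bash
python3 -m creep '[[94,[0.1,-0.1,-0.7],0],[94,[0,0,-0.7],0],[94,[0,0,-0.7],0],[94,[0,0,-0.45],0],[60,[0,0,0],0],[46,[0,0,0],0],[46,[0,0,0],0],[46,[0,0,0],0]]' 5; python3 -m creep '[[46,[0,0,0],0],[46,[0,0,0],0],[46,[0,0,0],0],[46,[0,0,0.3],0],[46,[0,0,0.6],0],[46,[0,0,0.8],0],[46,[0,0,0.8],0],[46,[0,0,0.3],0]]'; python3 -m creep '[[46,[0,0,0],0],[46,[0,0,0],0],[46,[0,0,0],0],[46,[0,0,0.2],0],[46,[0,0,-0.2],0],[46,[0,0,0],0]]' 3; python3 look.py m
```

```text
time: 10.35
ee_pos: [0.4535, -0.1019, 0.015]
ee_rot: [[0.766, 0.643, 0.003], [0.643, -0.766, -0.002], [0.001, 0.003, -1.0]]
ft_force: [0.3, -0.5, 1.2]
gripper_width: 0.0708
time: 11.02
ee_pos: [0.4538, -0.1024, 0.1297]
ee_rot: [[0.766, 0.643, 0.006], [0.643, -0.766, -0.003], [0.003, 0.006, -1.0]]
ft_force: [0.8, -0.3, -0.9]
gripper_width: 0.052
time: 11.52
ee_pos: [0.4507, -0.101, 0.1233]
ee_rot: [[0.766, 0.643, -0.003], [0.643, -0.766, 0.001], [-0.001, -0.003, -1.0]]
ft_force: [-0.1, 0.3, -0.9]
gripper_width: 0.0521
11.5167 [ 0.4507 -0.101   0.1233] 39.99 0.052110549898941566 [-0.1  0.3 -0.9]
```

View pics/w_m.png

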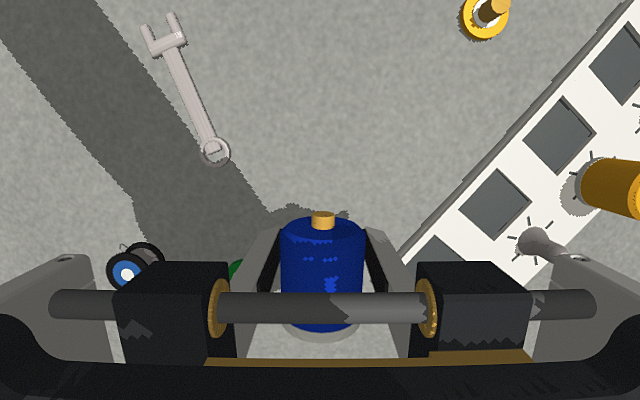

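```bash
python3 -m creep '[[46,[0.2,0.35,0.4],0.91],[46,[0.5,0.35,-0.3],0.91],[46,[0.5,0.35,0.4],0.91],[46,[0.5,0.35,-0.3],0.91],[46,[0.5,0.35,0.4],0.91],[46,[0.5,0.35,-0.3],0.91],[46,[0.5,0.35,0.4],0.91],[46,[0.2,0.35,-0.3],0.9]]' 3;  python3 -m creep '[[46,[0,0,0],0],[46,[0,0,0],0]]' ; python3 look.py n
```

```text
time: 12.23
ee_pos: [0.5921, 0.0109, 0.1446]
ee_rot: [[-0.005, 1.0, 0.007], [1.0, 0.005, -0.001], [-0.001, 0.007, -1.0]]
ft_force: [1.0, -0.5, 0.4]
gripper_width: 0.052
time: 12.4
ee_pos: [0.5867, 0.0111, 0.1395]
ee_rot: [[0.001, 1.0, -0.003], [1.0, -0.001, 0.0], [0.0, -0.003, -1.0]]
ft_force: [-0.0, -0.1, -0.6]
gripper_width: 0.0519
12.4 [0.5867 0.0111 0.1395] 89.94 0.05192293055926289 [-0.  -0.1 -0.6]
```

View pics/w_n.png

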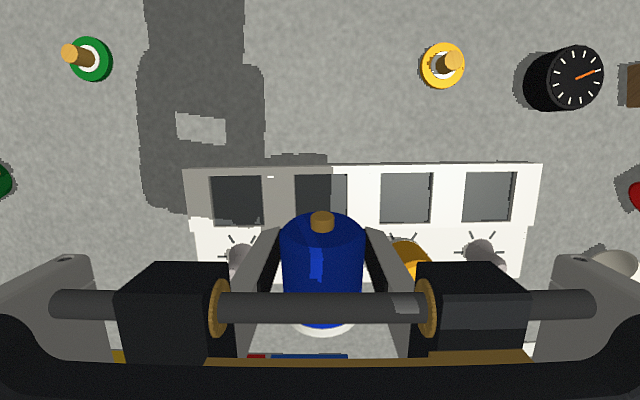

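```bash
python3 side.py s_n side 280 100 160 120
```

```text
(no output)
```

View pics/s_n.png

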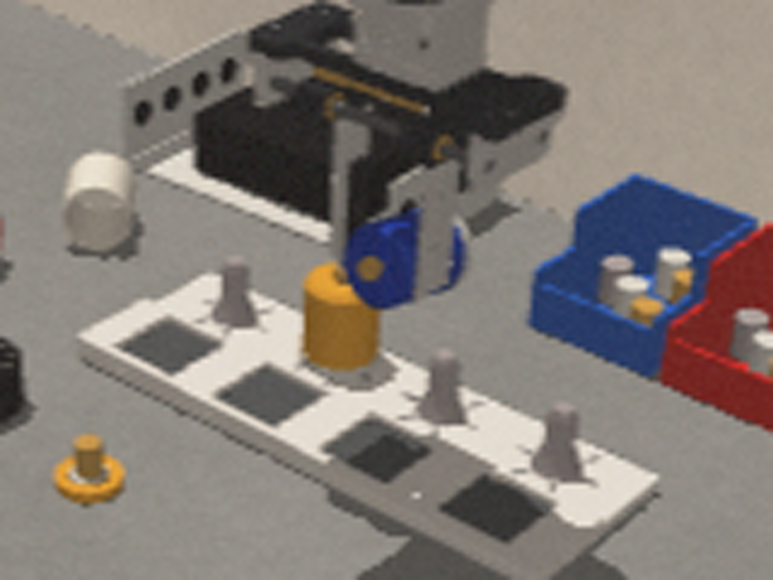

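```bash
python3 -m creep '[[46,[0,0,-0.7],0],[46,[0,0,-0.7],0],[46,[0,0,-0.5],0],[46,[0,0,0],0],[46,[0,0,0],0]]' 3; python3 side.py s_o side 280 100 160 120; python3 look.py o
```

```text
time: 12.92
ee_pos: [0.5866, 0.01, 0.0645]
ee_rot: [[0.002, 1.0, -0.002], [1.0, -0.002, 0.0], [0.0, -0.002, -1.0]]
ft_force: [-0.1, 0.3, -0.6]
gripper_width: 0.0521
12.9667 [0.588  0.0099 0.0661] 89.9 0.052364809108807364 [-0.4 -0.3  0.1]
```

View pics/s_o.png

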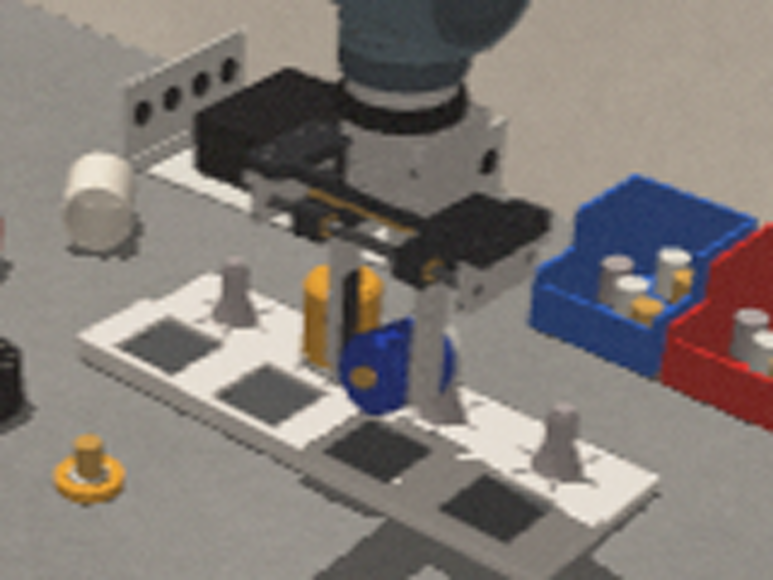

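```bash
python3 -m creep '[[46,[0.3,0,0],0],[46,[0.3,0,0],0],[46,[0.3,0,0],0],[46,[0.3,0,0],0],[46,[0,0,0],0]]' 3; python3 side.py s_p side 280 100 160 120; python3 look.py p
```

```text
time: 13.43
ee_pos: [0.6389, 0.01, 0.0681]
ee_rot: [[0.001, 1.0, 0.006], [1.0, -0.001, -0.001], [-0.001, 0.006, -1.0]]
ft_force: [-0.4, 0.2, -0.8]
gripper_width: 0.052
13.4833 [0.6376 0.0102 0.0674] 89.97 0.05170707099044619 [-0.3 -0.1 -0.9]
```

View pics/s_p.png

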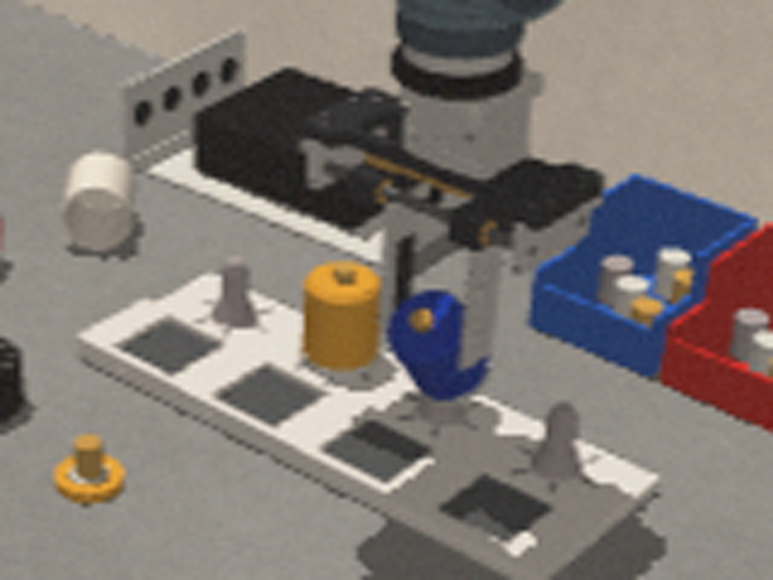

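View pics/w_p.png

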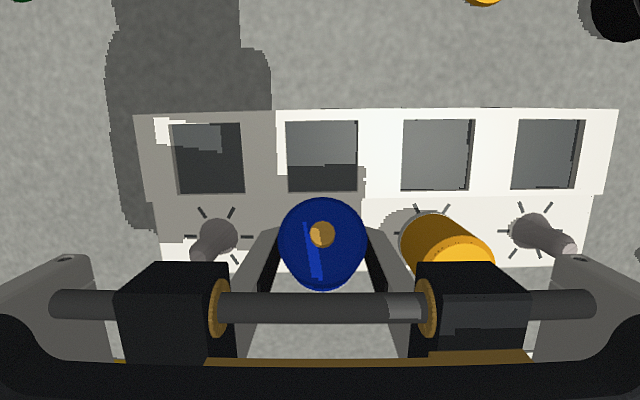

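```bash
python3 -m creep '[[46,[0.25,0.02,-0.1],0],[46,[0.2,0.01,-0.1],0],[46,[0.2,0,-0.1],0],[46,[0,0,0],0],[46,[-0.1,0,-0.1],0],[46,[-0.1,0,-0.1],0],[46,[0,0,0],0]]' 3; python3 side.py s_q side 280 100 160 120; python3 look.py q
```

```text
time: 14.12
ee_pos: [0.6535, 0.0117, 0.0453]
ee_rot: [[0.0, 1.0, 0.001], [1.0, -0.0, -0.0], [-0.0, 0.001, -1.0]]
ft_force: [0.5, -0.5, 0.6]
gripper_width: 0.0521
14.1667 [0.6533 0.0117 0.0453] 89.97 0.05212141595944209 [ 0.6 -0.7 -0.2]
```

View pics/s_q.png

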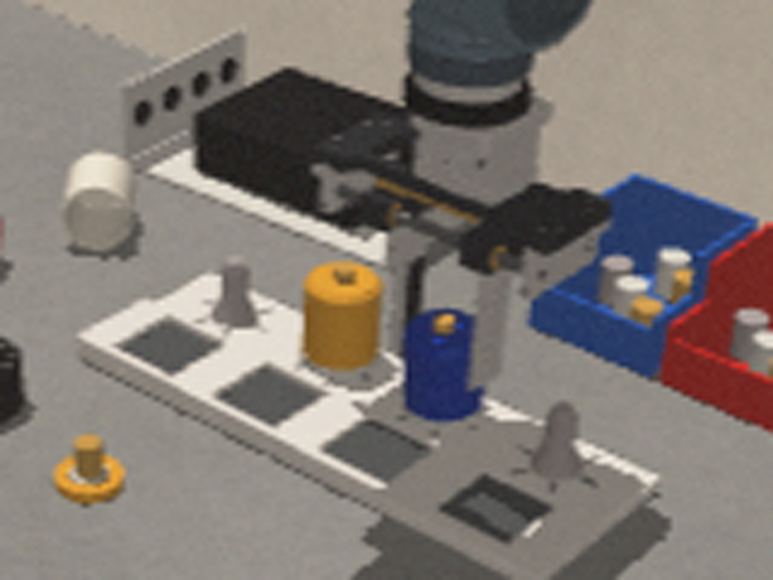

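View pics/w_q.png

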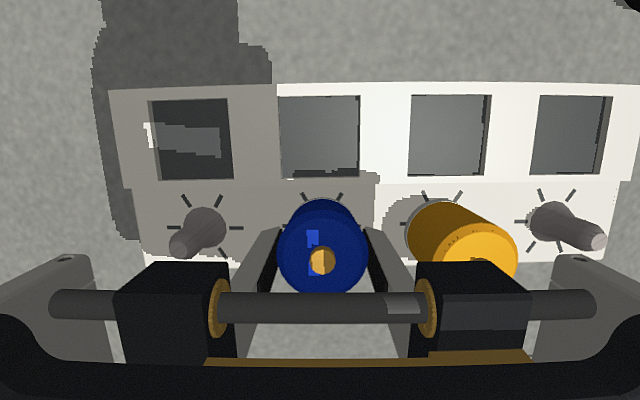

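```bash
python3 -m creep '[[46,[0.05,0,-0.08],0],[46,[0.02,0,-0.07],0],[46,[0,0,-0.05],0],[46,[0,0,0],0]]' 3; python3 -m creep '[[64,[0,0,0],0],[64,[0,0,0],0],[64,[0,0,0.1],0],[64,[0,0,0.5],0],[64,[0,0,0.8],0],[64,[0,0,1],0],[64,[0,0,1],0],[64,[0,0,0],0]]' 3;  python3 look.py r; python3 side.py s_r side 280 100 160 120
```

```text
time: 14.55
ee_pos: [0.6569, 0.0117, 0.0371]
ee_rot: [[0.0, 1.0, 0.001], [1.0, -0.0, -0.0], [-0.0, 0.001, -1.0]]
ft_force: [1.9, -1.0, 2.7]
gripper_width: 0.0524
time: 15.22
ee_pos: [0.6612, 0.0112, 0.1833]
ee_rot: [[0.0, 1.0, 0.015], [1.0, -0.0, -0.002], [-0.002, 0.015, -1.0]]
ft_force: [0.4, -0.6, 1.2]
gripper_width: 0.064
15.2167 [0.6612 0.0112 0.1833] 89.99 0.0640327618076581 [ 0.4 -0.6  1.2]
```

View pics/s_r.png

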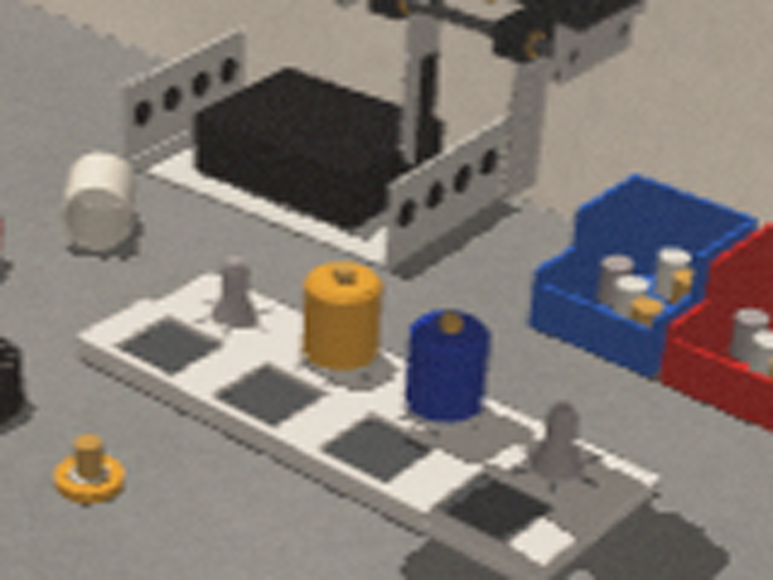

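View pics/w_r.png

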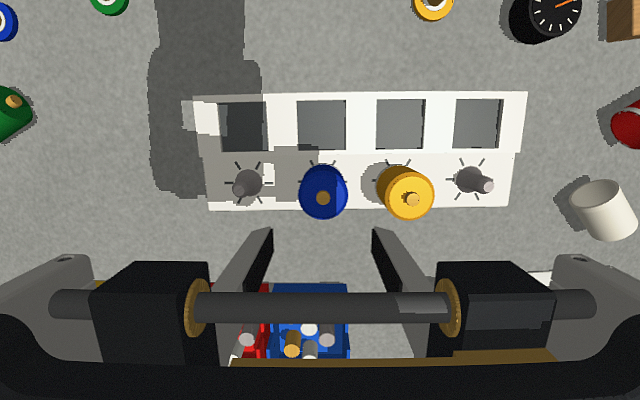

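```bash
python3 -m creep '[[94,[-0.25,-0.92,0],-0.9],[94,[-0.25,-0.92,0],-0.95],[94,[-0.25,-0.92,0],-0.95],[94,[-0.25,-0.92,0],-0.95],[94,[-0.25,-0.92,0],-0.95]]' && python3 -c "
from rig import monitor;print(monitor.get_obs()['joint_pos'])"; python3 -m creep '[[94,[-0.25,-0.92,0],-0.95],[94,[-0.25,-0.92,0],-0.95],[94,[-0.25,-0.92,0],-0.95],[94,[-0.25,-0.92,0],-0.95],[94,[-0.25,-0.9,0],-0.9],[94,[0,0,-0.7],0],[94,[0,0,-0.7],0],[94,[0,0,0],0]]'; python3 look.py s
```

```text
time: 15.73
ee_pos: [0.6043, -0.1729, 0.1703]
ee_rot: [[0.539, 0.842, -0.004], [0.842, -0.539, 0.002], [-0.001, -0.005, -1.0]]
ft_force: [0.9, 0.0, -1.0]
gripper_width: 0.0923
[-4.58851387e-01  2.31063143e-01  1.64069375e+00  2.10075977e-05
  1.27476053e+00 -1.45998039e+00]
time: 16.4
ee_pos: [0.5517, -0.3524, 0.1081]
ee_rot: [[0.904, 0.427, -0.011], [0.427, -0.904, 0.01], [-0.006, -0.014, -1.0]]
ft_force: [-0.2, 0.6, -1.3]
gripper_width: 0.0942
16.4 [ 0.5517 -0.3524  0.1081] 25.26 0.09416925016532515 [-0.2  0.6 -1.3]
```

View pics/w_s.png

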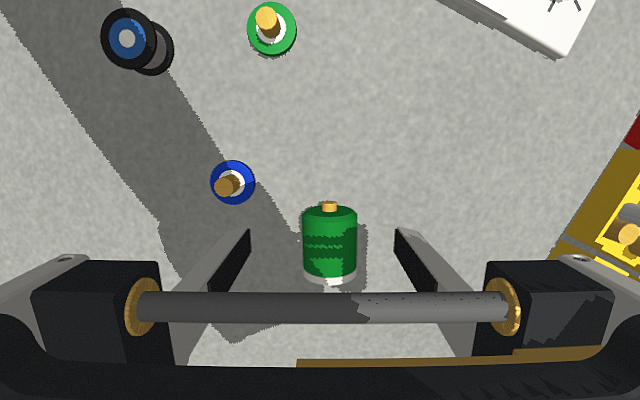

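```bash
python3 gp.py s 329.5 206 0.5517 -0.3524 -64.5
```

```text
boss [ 0.5576 -0.3472  0.028 ] grip [ 0.5632 -0.359 ] move units [ 0.286 -0.164]
```

```bash
python3 -m creep '[[94,[0.2,-0.12,-0.5],0],[94,[0,0,-0.7],0],[94,[0,0,-0.7],0],[94,[0,0,-0.3],0],[94,[0,0,0],0],[94,[0,0,0],0]]' 5; python3 look.py t
```

```text
time: 16.95
ee_pos: [0.5648, -0.36, 0.0297]
ee_rot: [[0.903, 0.429, -0.0], [0.429, -0.903, 0.0], [-0.0, -0.0, -1.0]]
ft_force: [-0.2, -0.3, 0.4]
gripper_width: 0.0942
16.95 [ 0.5648 -0.36    0.0297] 25.38 0.09419375569668495 [-0.2 -0.3  0.4]
```

View pics/w_t.png

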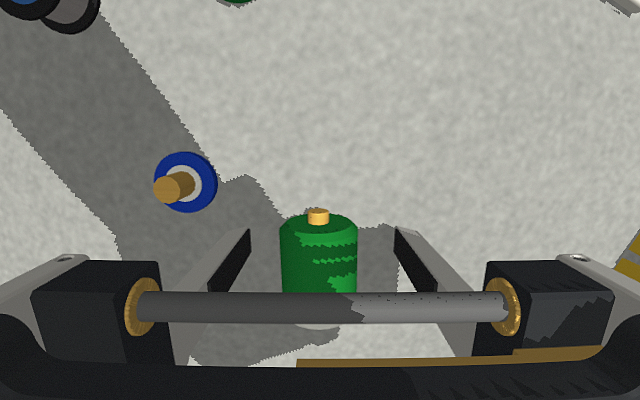

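```bash
python3 gp.py t 318 214 0.5648 -0.36 -64.5; python3 -m creep '[[94,[-0.05,0.05,-0.27],0],[94,[0,0,-0.26],0],[94,[0,0,0],0]]' 5
```

```text
boss [ 0.5566 -0.3459  0.028 ] grip [ 0.5622 -0.3576] move units [-0.065  0.059]
time: 17.25
ee_pos: [0.5614, -0.3572, 0.0061]
ee_rot: [[0.904, 0.428, -0.002], [0.428, -0.904, 0.002], [-0.001, -0.003, -1.0]]
ft_force: [-0.5, 0.6, -0.1]
gripper_width: 0.094
```

```bash
python3 -m creep '[[46,[0,0,0],0],[46,[0,0,0],0],[46,[0,0,0],0],[46,[0,0,0],0],[46,[0,0,0],0],[46,[0,0,0],0],[46,[0,0,0],0]]' 5; python3 -m creep '[[46,[0,0,0.4],0],[46,[0,0,0.7],0],[46,[0,0,0.8],0],[46,[0,0,0.8],0],[46,[0,0,0.3],0],[46,[0,0,0],0]]' 5; python3 -m creep '[[46,[0,0,0.3],0],[46,[0,0,-0.3],0],[46,[0,0,0.3],0],[46,[0,0,-0.3],0],[46,[0,0,0],0]]' 3; python3 look.py u
```

```text
time: 17.83
ee_pos: [0.5625, -0.3583, 0.0081]
ee_rot: [[0.904, 0.428, -0.0], [0.428, -0.904, -0.0], [-0.0, 0.0, -1.0]]
ft_force: [0.5, -1.3, 0.9]
gripper_width: 0.0519
time: 18.33
ee_pos: [0.5646, -0.36, 0.1332]
ee_rot: [[0.904, 0.428, 0.006], [0.428, -0.904, -0.006], [0.003, 0.008, -1.0]]
ft_force: [-0.1, 0.3, -0.7]
gripper_width: 0.0519
time: 18.75
ee_pos: [0.5613, -0.3572, 0.1247]
ee_rot: [[0.904, 0.428, -0.003], [0.428, -0.904, 0.003], [-0.002, -0.004, -1.0]]
ft_force: [-1.0, 0.7, -0.7]
gripper_width: 0.0521
18.75 [ 0.5613 -0.3572  0.1247] 25.35 0.05205543896684133 [-1.   0.7 -0.7]
```

View pics/w_u.png

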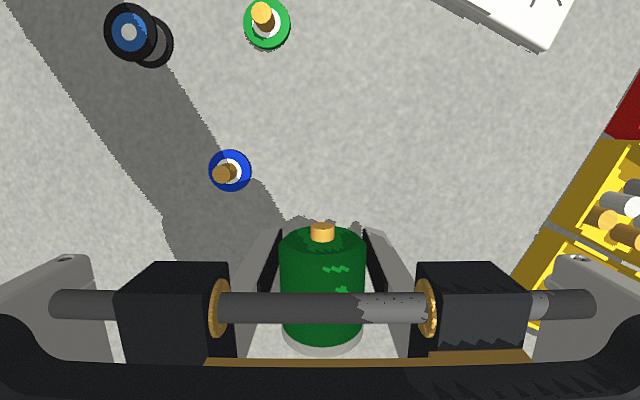

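```bash
python3 -m creep '[[46,[0,0.6,0.2],0.94],[46,[0,0.7,-0.2],0.94],[46,[0,0.7,0.2],0.94],[46,[0.1,0.7,-0.2],0.94],[46,[0.1,0.7,0.2],0.94],[46,[0.1,0.7,-0.2],0.94],[46,[0.1,0.7,0],0.94],[46,[0.1,0.7,0],0.94]]' 3; python3 -m creep '[[46,[0.1,0.7,0],0.94],[46,[0.05,0.7,0],0.94],[46,[0,0,0],0],[46,[0,0,0],0]]' 3; python3 look.py v;python3 side.py s_v side 280 100 160 120
```

```text
time: 19.47
ee_pos: [0.5818, -0.1366, 0.1268]
ee_rot: [[0.219, 0.976, -0.002], [0.976, -0.219, 0.001], [0.0, -0.002, -1.0]]
ft_force: [0.0, -0.3, -1.0]
gripper_width: 0.052
time: 19.8
ee_pos: [0.5882, -0.081, 0.1272]
ee_rot: [[-0.001, 1.0, -0.001], [1.0, 0.001, 0.0], [0.0, -0.001, -1.0]]
ft_force: [0.3, -0.1, -0.6]
gripper_width: 0.0517
19.8 [ 0.5882 -0.081   0.1272] 90.05 0.05170664034037396 [ 0.3 -0.1 -0.6]
```

View pics/w_v.png

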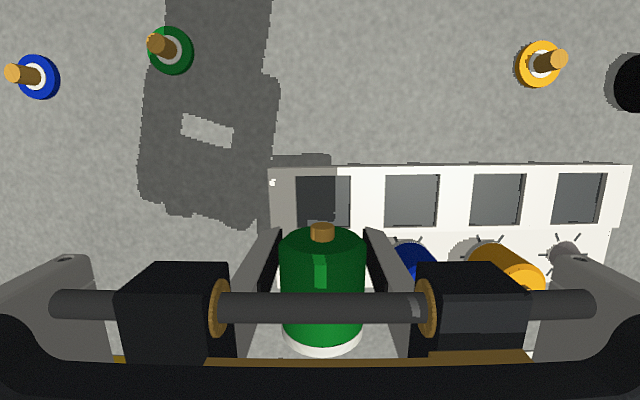

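View pics/s_v.png

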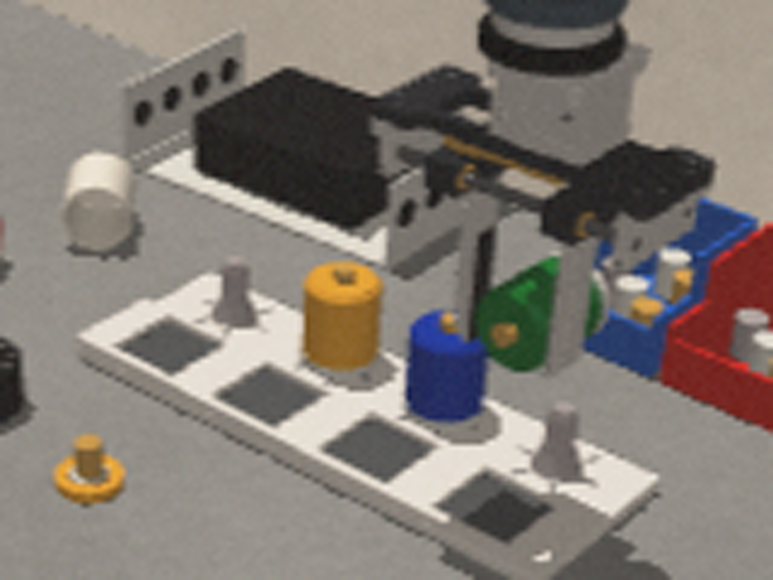

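```bash
python3 -m creep '[[46,[-0.3,0.05,-0.5],0],[46,[0,0,-0.6],0],[46,[0,0,-0.5],0],[46,[0,0,0],0],[46,[0,0,0],0]]' 3; python3 look.py w;python3 side.py s_w side 280 100 160 120
```

```text
time: 20.32
ee_pos: [0.5756, -0.0811, 0.063]
ee_rot: [[0.002, 1.0, -0.002], [1.0, -0.002, 0.001], [0.001, -0.002, -1.0]]
ft_force: [0.7, -0.3, -1.1]
gripper_width: 0.0521
20.3167 [ 0.5756 -0.0811  0.063 ] 89.86 0.0521133260162531 [ 0.7 -0.3 -1.1]
```

View pics/s_w.png

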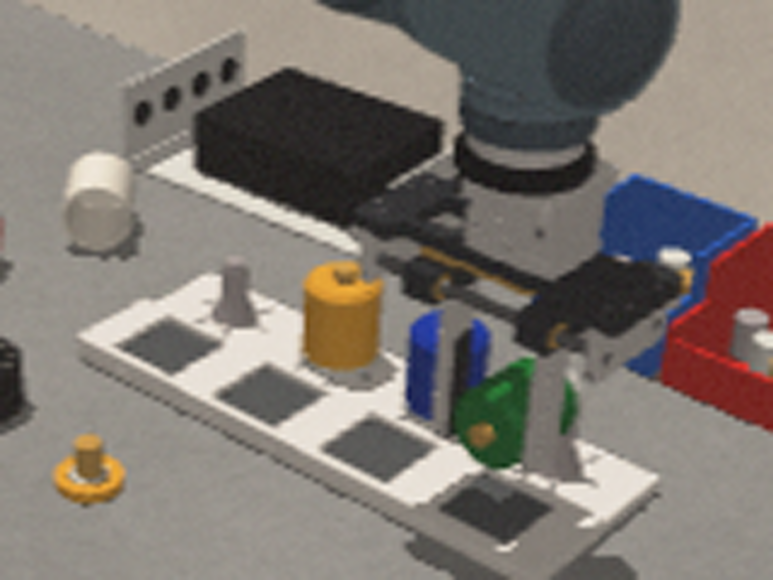

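```bash
python3 -m creep '[[46,[0.3,0.03,0],0],[46,[0.3,0.03,0],0],[46,[0.3,0,0.05],0],[46,[0.3,0,0.05],0],[46,[0.3,0,0.05],0],[46,[0,0,0],0]]' 3; python3 look.py x;python3 side.py s_x side 280 100 160 120
```

```text
time: 20.92
ee_pos: [0.6398, -0.0788, 0.0728]
ee_rot: [[0.001, 1.0, 0.006], [1.0, -0.001, -0.002], [-0.002, 0.006, -1.0]]
ft_force: [0.1, -0.7, 0.4]
gripper_width: 0.0519
20.9167 [ 0.6398 -0.0788  0.0728] 89.97 0.05185577971782686 [ 0.1 -0.7  0.4]
```

View pics/s_x.png

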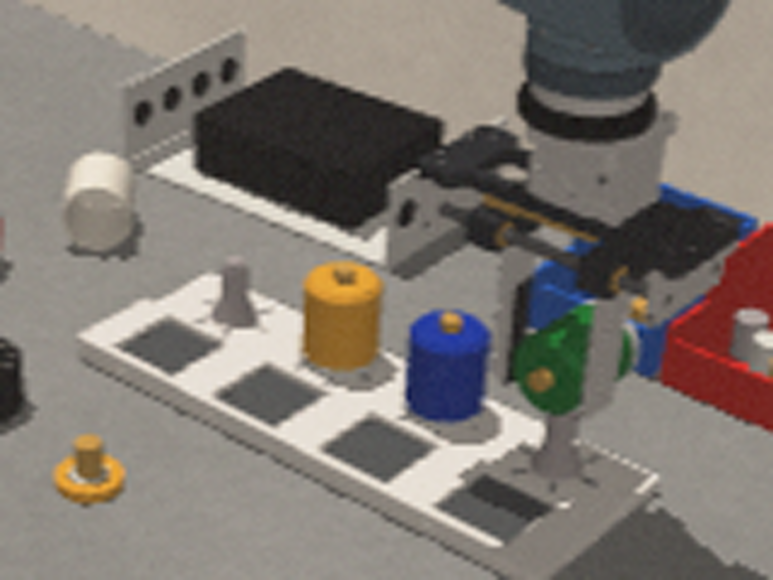

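View pics/w_x.png

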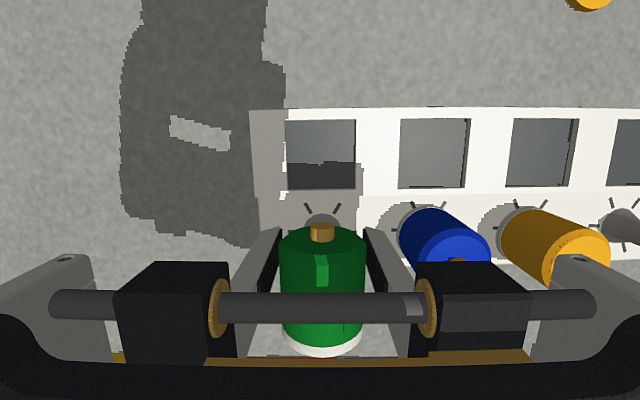

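```bash
python3 -m creep '[[46,[-0.6,0,0],0],[46,[-0.6,0,0],0],[46,[-0.6,0,-0.1],0],[46,[0,0,-0.3],0],[46,[0,0,-0.2],0],[46,[0,0,0],0],[46,[0,0,0],0]]' 3; python3 look.py y;python3 side.py s_y side 280 100 160 120
```

```text
time: 21.6
ee_pos: [0.5648, -0.0779, 0.0457]
ee_rot: [[0.0, 1.0, -0.0], [1.0, -0.0, 0.0], [0.0, -0.0, -1.0]]
ft_force: [-0.3, -0.1, -0.1]
gripper_width: 0.0516
21.6 [ 0.5648 -0.0779  0.0457] 89.97 0.05163354996097499 [-0.3 -0.1 -0.1]
```

View pics/s_y.png

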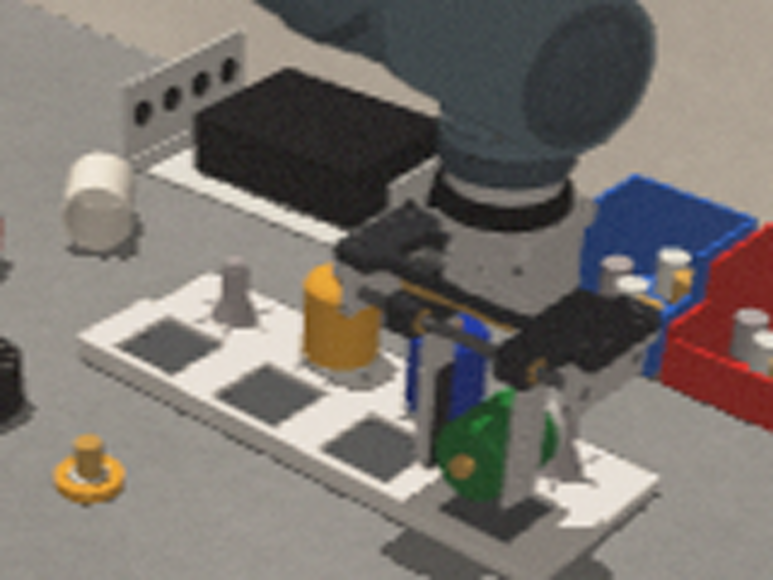

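```bash
python3 -m creep '[[46,[0.3,0,0.05],0],[46,[0.3,0,0],0],[46,[0.3,0,0],0],[46,[0.3,0,0],0],[46,[0.25,0,0.1],0],[46,[0.2,0,0.1],0],[46,[0.15,0,0.1],0],[46,[0,0,0],0]]' 3; python3 look.py z;python3 side.py s_z side 280 100 160 120
```

```text
time: 22.37
ee_pos: [0.6385, -0.0781, 0.0614]
ee_rot: [[0.0, 1.0, 0.003], [1.0, -0.0, -0.001], [-0.001, 0.003, -1.0]]
ft_force: [0.7, -0.3, -1.3]
gripper_width: 0.0519
22.3667 [ 0.6385 -0.0781  0.0614] 90.0 0.051875100899407334 [ 0.7 -0.3 -1.3]
```

View pics/s_z.png

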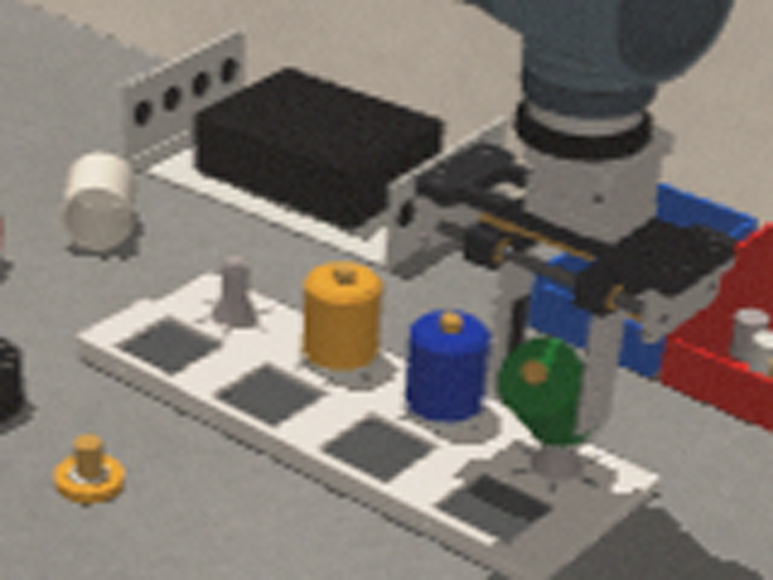

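View pics/w_z.png

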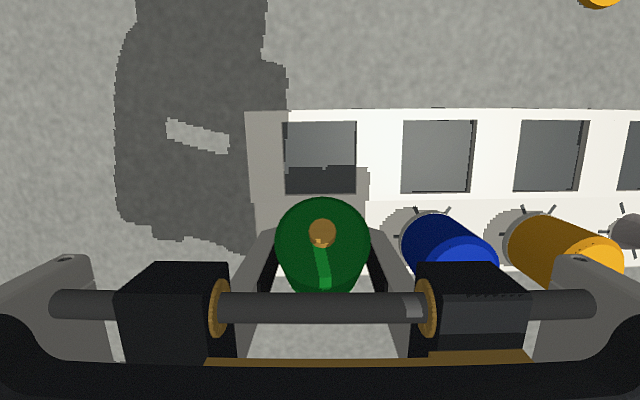

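```bash
python3 -m creep '[[46,[0.25,0,0],0],[46,[0.25,0,0],0],[46,[0.2,0,-0.05],0],[46,[0,0,0],0],[46,[-0.1,0,-0.1],0],[46,[-0.1,0,-0.1],0],[46,[0,0,0],0]]' 3; python3 look.py aa;python3 side.py s_aa side 280 100 160 120
```

```text
time: 23.05
ee_pos: [0.6544, -0.0775, 0.0483]
ee_rot: [[0.001, 1.0, -0.003], [1.0, -0.001, 0.001], [0.001, -0.003, -1.0]]
ft_force: [0.7, -0.5, -1.2]
gripper_width: 0.0521
23.05 [ 0.6544 -0.0775  0.0483] 89.97 0.052101748826225265 [ 0.7 -0.5 -1.2]
```

View pics/s_aa.png

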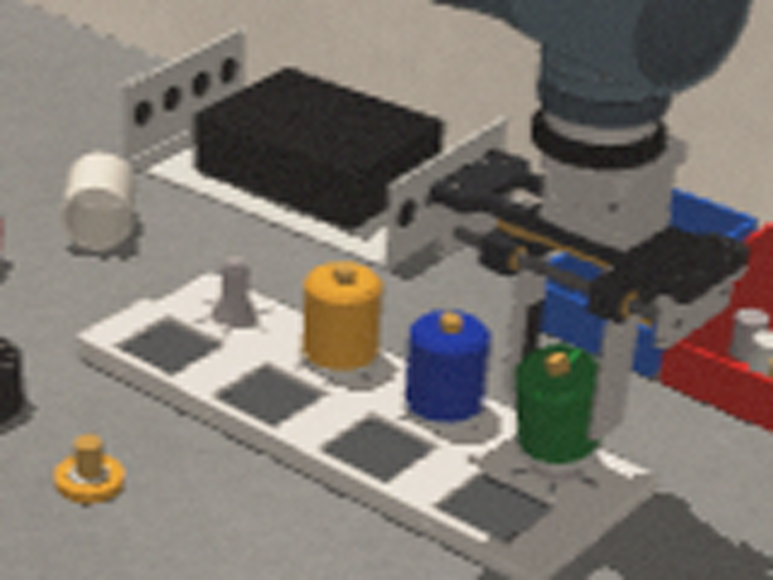

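View pics/w_aa.png

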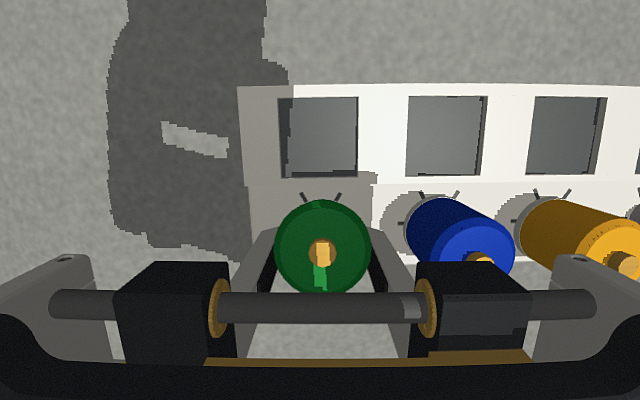

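```bash
python3 -m creep '[[46,[0.15,0,0],0],[46,[0.1,0,-0.08],0],[46,[0,0,-0.08],0],[46,[-0.05,0,-0.08],0],[46,[0,0,0],0]]' 3; python3 look.py ab;python3 side.py s_ab side 280 100 160 120
```

```text
time: 23.57
ee_pos: [0.6637, -0.0776, 0.0391]
ee_rot: [[0.0, 1.0, -0.002], [1.0, -0.0, 0.0], [0.0, -0.002, -1.0]]
ft_force: [0.1, -0.7, -1.4]
gripper_width: 0.0521
23.5667 [ 0.6637 -0.0776  0.0391] 89.98 0.05212112807767513 [ 0.1 -0.7 -1.4]
```

View pics/s_ab.png

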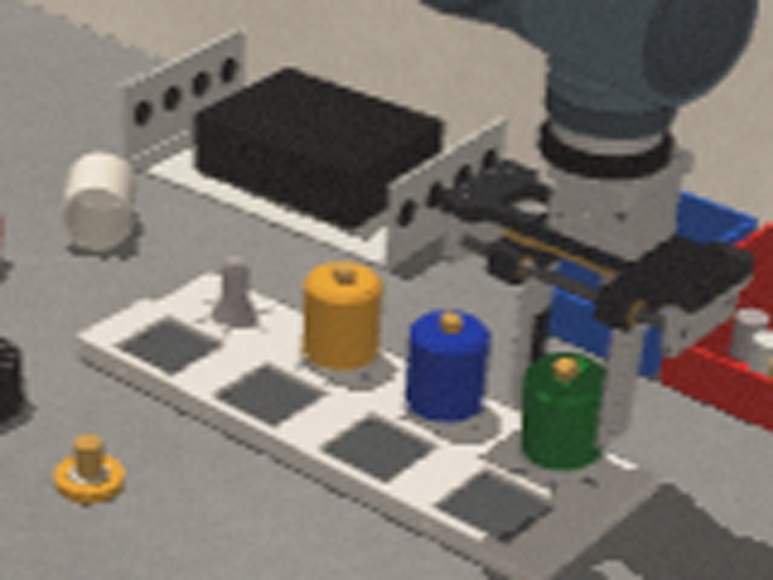

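View pics/w_ab.png

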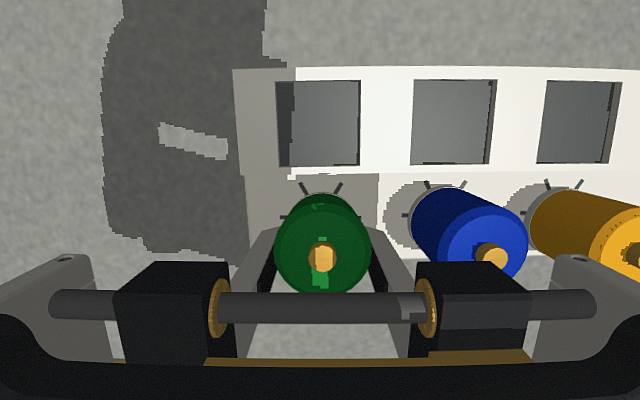

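```bash
python3 -m creep '[[46,[-0.05,0,-0.08],0],[46,[-0.05,0,-0.07],0],[46,[0,0,0],0]]' 3;python3 look.py ac
```

```text
time: 23.92
ee_pos: [0.6608, -0.0779, 0.0346]
ee_rot: [[0.0, 1.0, 0.001], [1.0, -0.0, -0.0], [-0.0, 0.001, -1.0]]
ft_force: [0.9, -0.4, -0.5]
gripper_width: 0.0516
23.9167 [ 0.6608 -0.0779  0.0346] 89.97 0.051635649033979956 [ 0.9 -0.4 -0.5]
```

```bash
python3 -m creep '[[46,[-0.05,0,-0.1],0],[46,[0,0,-0.05],0],[46,[0,0,0],0]]' 3;python3 look.py ac;python3 side.py s_ac side 320 140 120 90
```

```text
time: 24.22
ee_pos: [0.6591, -0.078, 0.0286]
ee_rot: [[0.0, 1.0, 0.002], [1.0, -0.0, -0.0], [-0.0, 0.002, -1.0]]
ft_force: [1.8, -0.1, 2.0]
gripper_width: 0.052
24.2167 [ 0.6591 -0.078   0.0286] 89.97 0.051962292966377055 [ 1.8 -0.1  2. ]
```

View pics/s_ac.png

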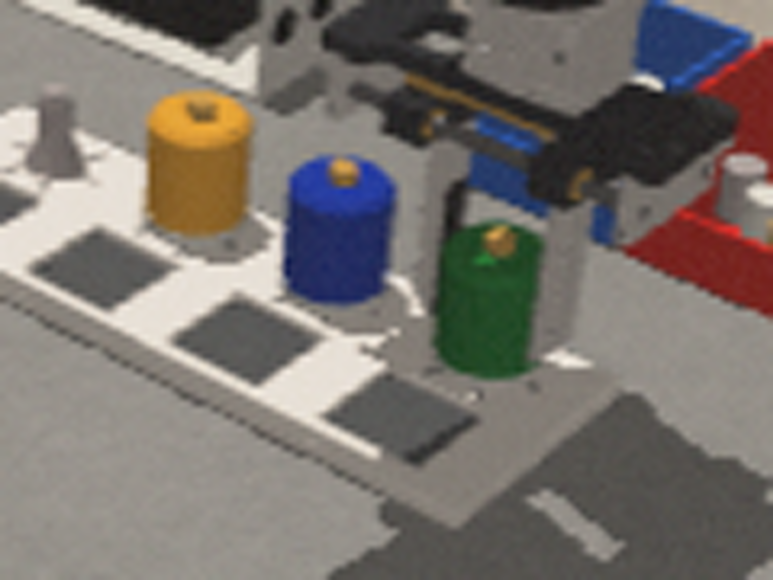

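View pics/w_ac.png

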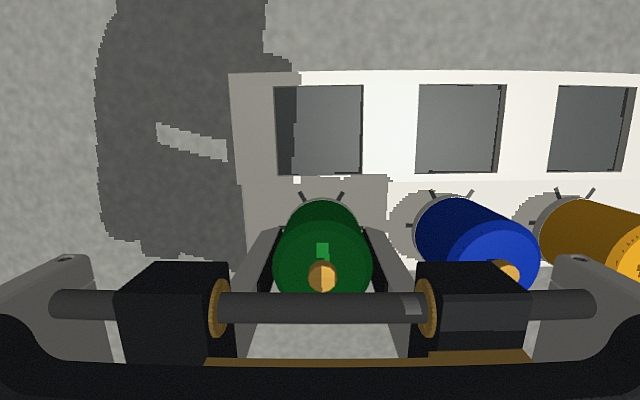

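```bash
python3 -m creep '[[64,[0,0,-0.03],0],[64,[0,0,0],0],[64,[0,0,0.1],0],[64,[0,0,0.5],0],[64,[0,0,0.8],0],[64,[0,0,1],0],[64,[-0.3,0,0.9],0],[64,[0,0,0],0]]' 3;  python3 look.py ad; python3 side.py s_ad side 280 100 160 120
```

```text
time: 24.98
ee_pos: [0.6497, -0.0789, 0.1682]
ee_rot: [[0.0, 1.0, 0.012], [1.0, -0.0, -0.004], [-0.004, 0.012, -1.0]]
ft_force: [0.4, 0.3, 0.7]
gripper_width: 0.0643
24.9833 [ 0.6497 -0.0789  0.1682] 89.98 0.06428906054536129 [0.4 0.3 0.7]
```

View pics/s_ad.png

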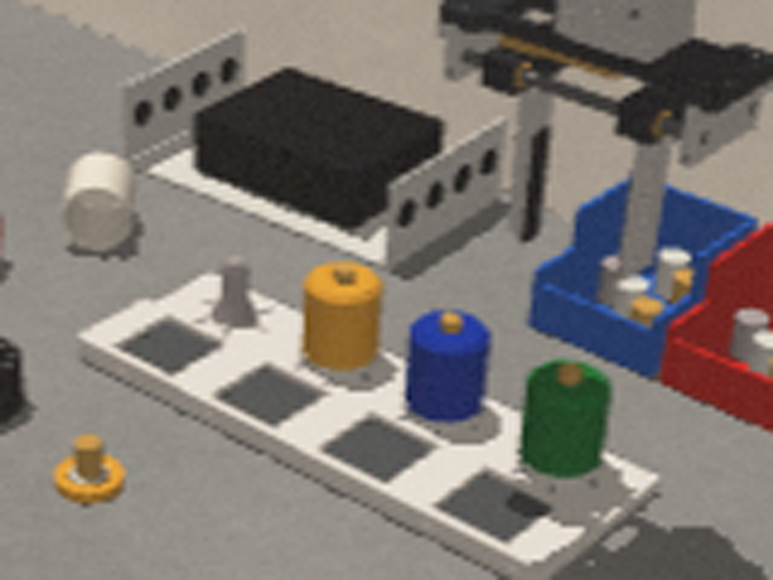

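View pics/w_ad.png

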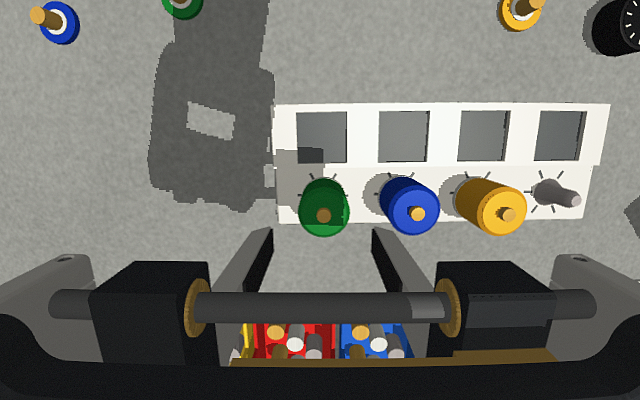

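```bash
python3 -m creep '[[80,[-0.2,0.9,0.1],-0.69],[80,[-0.2,0.95,0],-0.69],[80,[-0.2,0.95,0],-0.69],[80,[-0.2,0.95,0],-0.69],[80,[-0.2,0.95,0],-0.69],[80,[-0.2,0.95,0],-0.69],[80,[-0.2,0.95,0],-0.69],[80,[-0.2,0.95,0],-0.69]]'; python3 -m creep '[[80,[-0.2,0.95,0],-0.69],[80,[-0.2,0.95,0],-0.69],[80,[-0.2,0.95,0],-0.69],[80,[-0.1,0.9,0],-0.69],[80,[0,0,0],0],[80,[0,0,0],0]]'; python3 look.py ae
```

```text
time: 25.75
ee_pos: [0.5802, 0.2256, 0.1602]
ee_rot: [[0.619, 0.786, -0.005], [0.786, -0.619, -0.001], [-0.004, -0.003, -1.0]]
ft_force: [0.8, -0.1, 0.3]
gripper_width: 0.0799
time: 26.25
ee_pos: [0.5525, 0.3752, 0.1601]
ee_rot: [[0.836, 0.548, -0.004], [0.548, -0.836, -0.002], [-0.005, -0.0, -1.0]]
ft_force: [-0.1, 0.0, -0.1]
gripper_width: 0.0801
26.25 [0.5525 0.3752 0.1601] 33.25 0.08005845538851745 [-0.1  0.  -0.1]
```

View pics/w_ae.png

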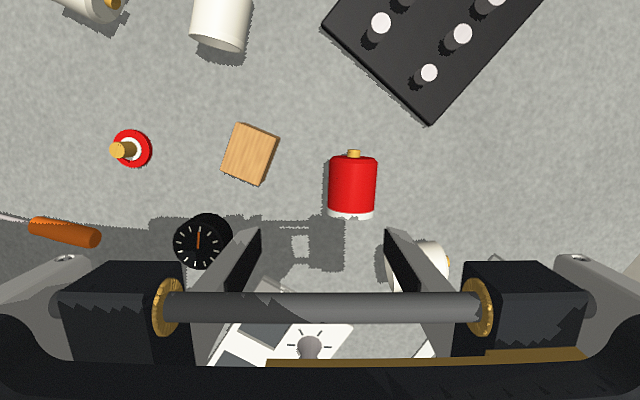

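```bash
python3 gp.py ae 354 154 0.5525 0.3752 -57
python3 - <<'E'
from wfind import *
I,inf=load('ae'); P=onz('wrist',[(280,137),(258,186),(235,123)],0.034,inf)
g=np.array([.5601,.4216]) 
a=np.radians(33.2);J=np.array([[np.cos(a),np.sin(a)],[np.sin(a),-np.cos(a)]])
print(P.round(3),'in tool xy (mm):',((P[:,:2]-g)@J.T*1000).round(1), onz('wrist',[(378,280),(447,265)],0.03,inf).round(3))
E
```

```text
boss [0.5568 0.4306 0.028 ] grip [0.5639 0.4197] move units [0.286 1.113]
[[0.483 0.403 0.034]
 [0.49  0.347 0.034]
 [0.437 0.39  0.034]] in tool xy (mm): [[ -74.5  -27. ]
 [ -99.7   24. ]
 [-120.   -41.2]] [[0.663 0.326 0.03 ]
 [0.72  0.386 0.03 ]]
```

```bash
python3 -m creep '[[80,[0.14,0.56,-0.3],0],[80,[0.14,0.55,-0.6],0],[80,[0,0,-0.8],0],[80,[0,0,-0.8],0],[80,[0,0,-0.6],0],[80,[0,0,0],0],[80,[0,0,0],0]]' 5; python3 look.py af
```

```text
time: 26.88
ee_pos: [0.5648, 0.4164, 0.0369]
ee_rot: [[0.839, 0.544, -0.004], [0.544, -0.839, -0.002], [-0.005, -0.0, -1.0]]
ft_force: [0.0, 0.4, -0.3]
gripper_width: 0.0802
26.8833 [0.5648 0.4164 0.0369] 32.96 0.08024340953633279 [ 0.   0.4 -0.3]
```

View pics/w_af.png

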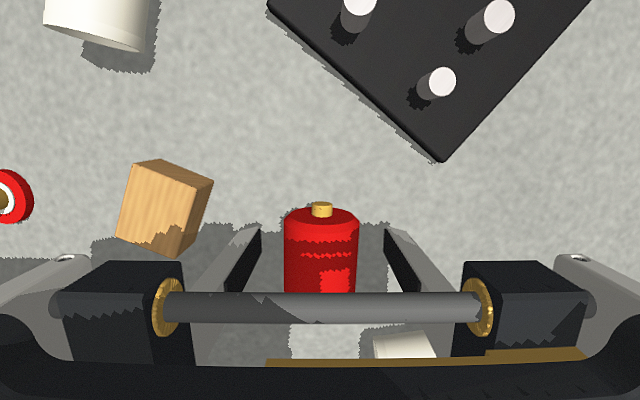

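```bash
python3 gp.py af 322 208 0.5648 0.4164 -57; python3 -m creep '[[80,[-0.03,0.1,-0.35],0],[80,[0,0,-0.35],0],[80,[0,0,0],0],[80,[0,0,0],0]]' 5
```

```text
boss [0.5558 0.4322 0.028 ] grip [0.5628 0.4213] move units [-0.049  0.122]
time: 27.27
ee_pos: [0.5637, 0.4222, 0.01]
ee_rot: [[0.838, 0.545, -0.002], [0.545, -0.838, -0.001], [-0.002, -0.0, -1.0]]
ft_force: [0.4, -0.5, -0.2]
gripper_width: 0.0799
```

```bash
python3 -m creep '[[46,[0,0,-0.05],0],[46,[0,0,0],0],[46,[0,0,0],0],[46,[0,0,0],0],[46,[0,0,0],0],[46,[0,0,0],0],[46,[0,0,0],0]]' 5; python3 -m creep '[[46,[0,0,0.4],0],[46,[0,0,0.7],0],[46,[0,0,0.8],0],[46,[0,0,0.8],0],[46,[0,0,0.5],0],[46,[0,0,0],0]]' 5; python3 -m creep '[[46,[0,0,0.3],0],[46,[0,0,-0.3],0],[46,[0,0,0.3],0],[46,[0,0,-0.3],0],[46,[0,0,0],0]]' 3; python3 look.py ag
```

```text
time: 27.85
ee_pos: [0.5644, 0.4226, 0.0095]
ee_rot: [[0.838, 0.545, -0.0], [0.545, -0.838, -0.0], [-0.0, -0.0, -1.0]]
ft_force: [-2.4, -0.4, 3.9]
gripper_width: 0.0527
time: 28.35
ee_pos: [0.568, 0.4244, 0.1449]
ee_rot: [[0.838, 0.545, 0.011], [0.545, -0.838, 0.006], [0.012, 0.001, -1.0]]
ft_force: [-0.2, 0.4, -0.8]
gripper_width: 0.0523
time: 28.77
ee_pos: [0.5631, 0.4218, 0.1336]
ee_rot: [[0.838, 0.545, -0.004], [0.545, -0.838, -0.002], [-0.005, -0.0, -1.0]]
ft_force: [0.7, -0.4, -1.7]
gripper_width: 0.0516
28.7667 [0.5631 0.4218 0.1336] 33.04 0.051645406961107726 [ 0.7 -0.4 -1.7]
```

View pics/w_ag.png

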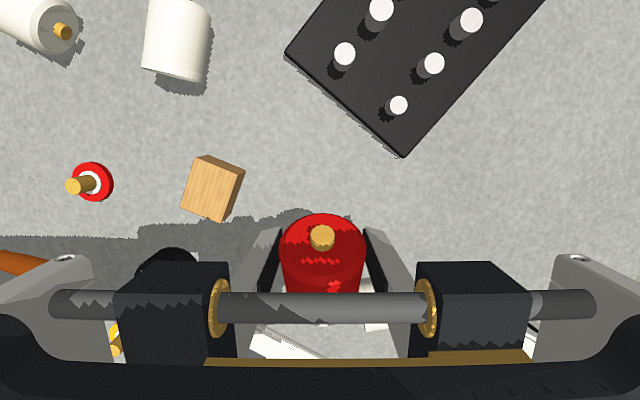

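```bash
python3 -m creep '[[46,[0,-0.6,0.2],0.92],[46,[0.05,-0.65,-0.2],0.92],[46,[0.1,-0.65,0.2],0.92],[46,[0.1,-0.65,-0.2],0.92],[46,[0.15,-0.65,0.2],0.92],[46,[0.15,-0.65,-0.2],0.92],[46,[0.15,-0.65,0],0.92],[46,[0.15,-0.65,0],0.92]]' 3; python3 -m creep '[[46,[0.15,-0.65,0],0.92],[46,[0,0,0],0],[46,[0,0,0],0]]' 3; python3 look.py ah;python3 side.py s_ah side 240 80 160 120
```

```text
time: 29.48
ee_pos: [0.5979, 0.2152, 0.1357]
ee_rot: [[0.105, 0.994, -0.002], [0.994, -0.105, -0.0], [-0.001, -0.002, -1.0]]
ft_force: [0.9, -0.2, -1.4]
gripper_width: 0.0518
time: 29.73
ee_pos: [0.6045, 0.1895, 0.1364]
ee_rot: [[0.004, 1.0, -0.001], [1.0, -0.004, 0.0], [0.0, -0.001, -1.0]]
ft_force: [-0.4, -0.4, -1.4]
gripper_width: 0.0519
29.7333 [0.6045 0.1895 0.1364] 89.77 0.05188576343126733 [-0.4 -0.4 -1.4]
```

View pics/w_ah.png

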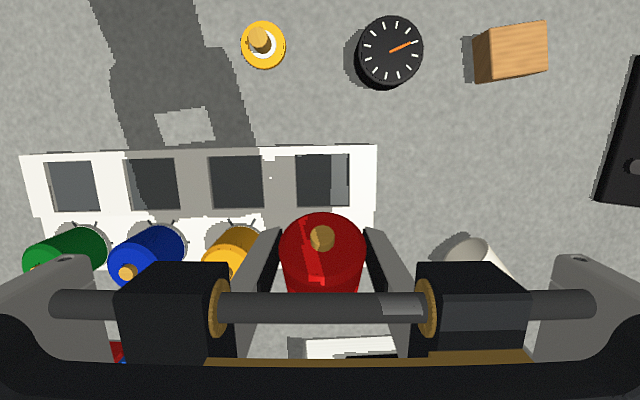

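View pics/s_ah.png

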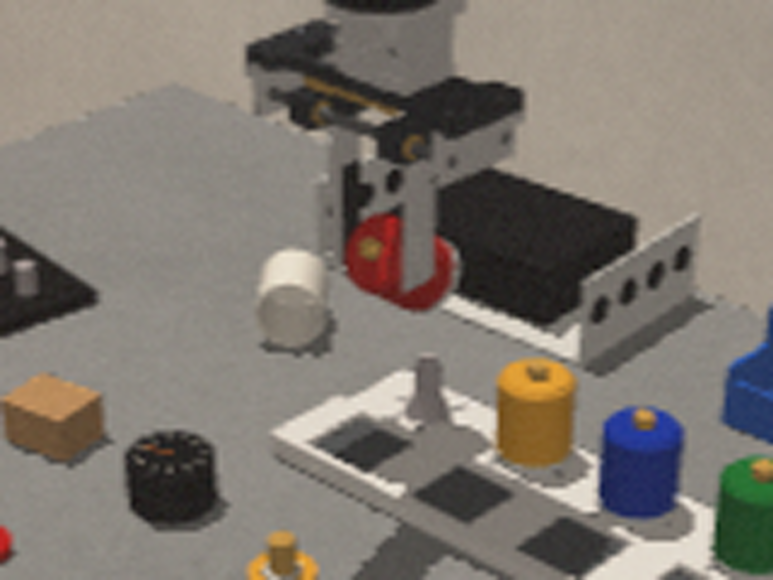

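```bash
python3 -m creep '[[46,[0.15,0.04,-0.5],0],[46,[0,0,-0.6],0],[46,[0,0,-0.6],0],[46,[0,0,-0.15],0],[46,[0,0,0],0]]' 3; python3 -m creep '[[46,[0.25,0,0],0],[46,[0.25,0,0],0],[46,[0.25,0,0],0],[46,[0,0,0],0]]' 3; python3 look.py ai;python3 side.py s_ai side 240 80 160 120
```

```text
time: 30.25
ee_pos: [0.6082, 0.193, 0.0604]
ee_rot: [[-0.001, 1.0, -0.005], [1.0, 0.001, -0.001], [-0.001, -0.005, -1.0]]
ft_force: [-0.2, -0.3, -1.4]
gripper_width: 0.0516
time: 30.58
ee_pos: [0.6431, 0.1928, 0.0657]
ee_rot: [[0.0, 1.0, 0.005], [1.0, -0.0, 0.001], [0.001, 0.005, -1.0]]
ft_force: [0.2, -0.6, -0.2]
gripper_width: 0.0519
30.5833 [0.6431 0.1928 0.0657] 89.99 0.05189777759956679 [ 0.2 -0.6 -0.2]
```

View pics/w_ai.png

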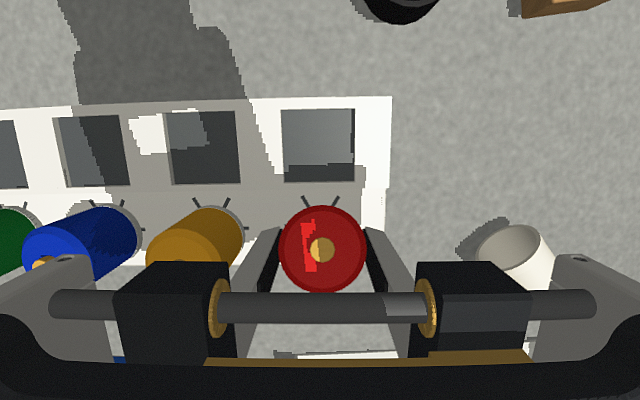

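View pics/s_ai.png

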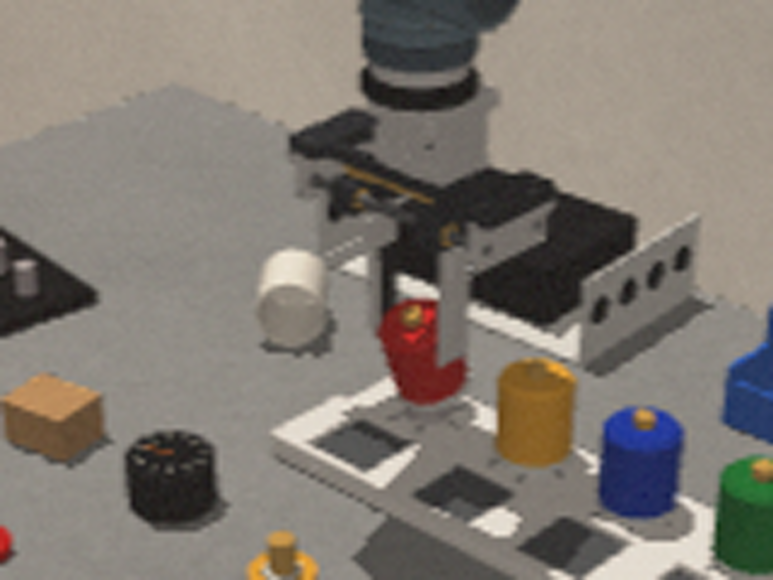

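```bash
python3 -m creep '[[46,[0.25,-0.02,0],0],[46,[0.2,-0.02,-0.1],0],[46,[0.1,0,-0.1],0],[46,[0,0,-0.1],0],[46,[-0.1,0,-0.1],0],[46,[-0.1,0,-0.1],0],[46,[0,0,0],0]]' 3; python3 look.py aj;python3 side.py s_aj side 240 80 160 120
```

```text
time: 31.27
ee_pos: [0.6542, 0.1906, 0.0431]
ee_rot: [[0.0, 1.0, 0.001], [1.0, -0.0, -0.0], [-0.0, 0.001, -1.0]]
ft_force: [1.7, 0.4, 2.0]
gripper_width: 0.0519
31.2667 [0.6542 0.1906 0.0431] 89.99 0.051881374872199224 [1.7 0.4 2. ]
```

View pics/s_aj.png

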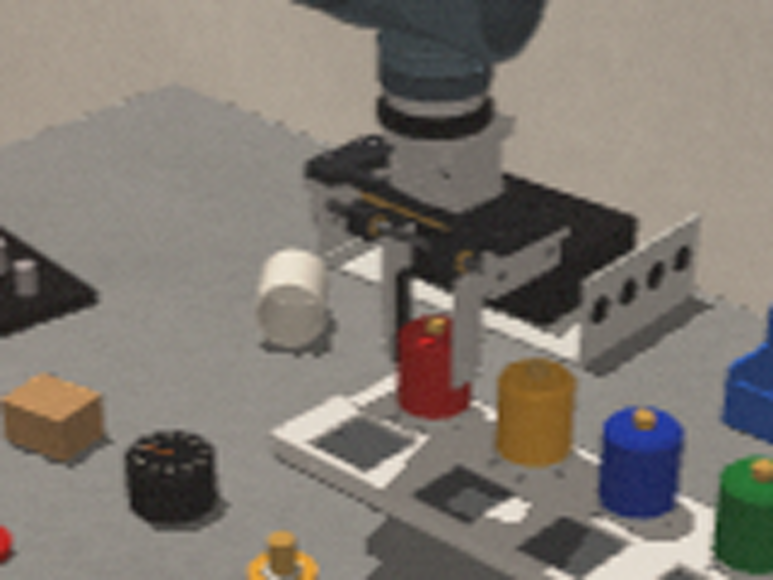

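```bash
python3 -m creep '[[46,[0,0,-0.06],0],[64,[0,0,-0.03],0],[64,[0,0,0],0],[64,[0,0,0.1],0],[64,[0,0,0.5],0],[64,[0,0,0.8],0],[64,[0,0,1],0],[64,[-0.3,0,0.9],0]]' 3; python3 -m creep '[[64,[-1,0,0],0],[64,[-1,0,0],0],[64,[-1,0,0],0],[64,[-1,0,0],0],[64,[0,0,0],0]]'; python3 look.py ak; python3 side.py s_ak side 240 100 160 120;python3 side.py t_ak scene 190 110 250 200
```

```text
time: 32.03
ee_pos: [0.6431, 0.1903, 0.173]
ee_rot: [[0.001, 1.0, 0.0], [1.0, -0.001, 0.0], [0.0, 0.0, -1.0]]
ft_force: [1.1, 0.3, 0.4]
gripper_width: 0.0643
time: 32.45
ee_pos: [0.4743, 0.1907, 0.1684]
ee_rot: [[-0.002, 1.0, -0.008], [1.0, 0.002, -0.001], [-0.001, -0.008, -1.0]]
ft_force: [-0.1, -0.5, 0.3]
gripper_width: 0.0639
32.45 [0.4743 0.1907 0.1684] 90.09 0.0639024420792098 [-0.1 -0.5  0.3]
```

View pics/s_ak.png

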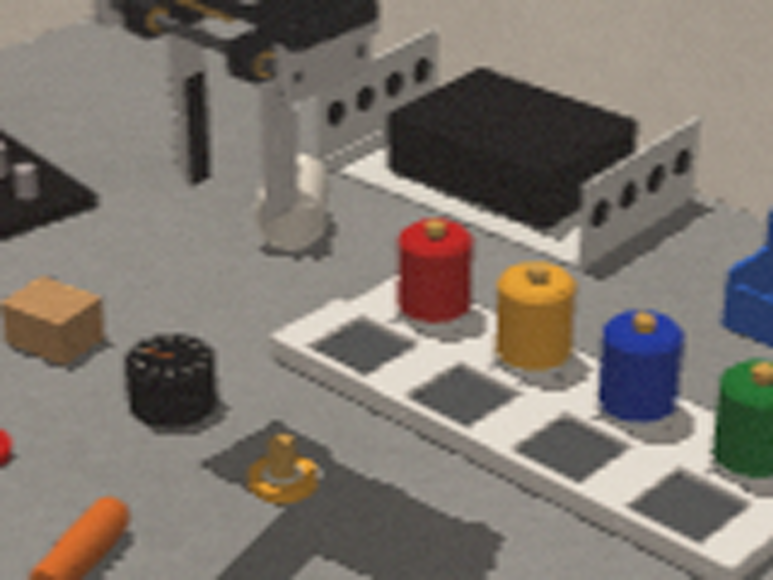

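View pics/w_ak.png

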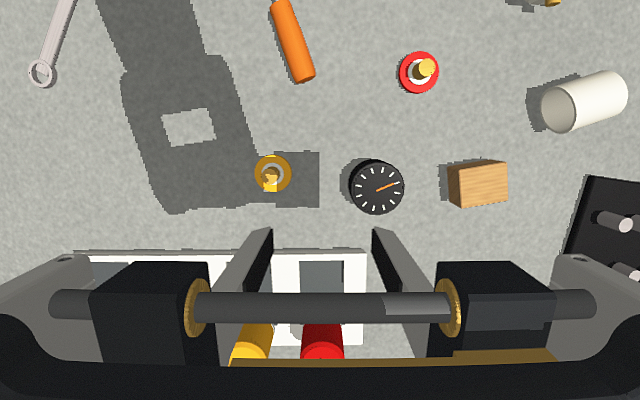

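View pics/t_ak.png

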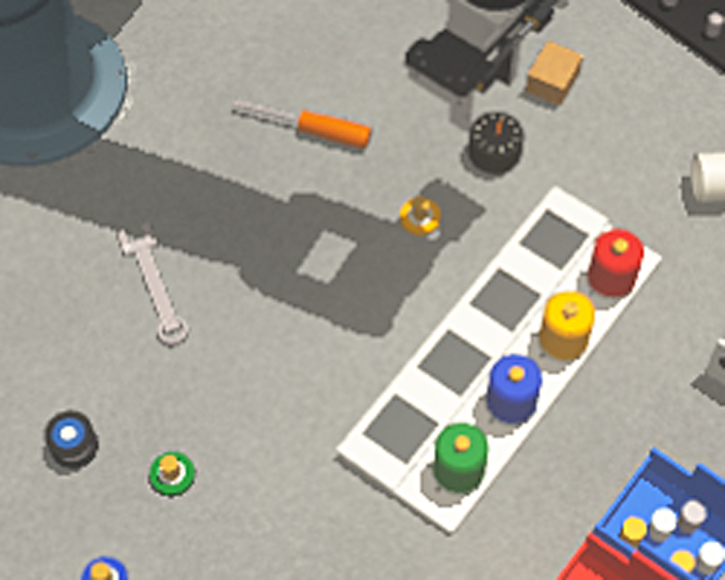

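```bash
cat > capp.py <<'E'
import sys
from wfind import *
k=sys.argv[1]; I,inf=load(k); tx,ty=float(sys.argv[2]),float(sys.argv[3])
for a in sys.argv[4:]:
    c,u,v=a.split(','); u=float(u);v=float(v)
    m=np.zeros(I.shape[:2],np.uint8)
    for cc,s,b in blobs(I,c,140,40,15):
        if np.hypot(cc[0]-u,cc[1]-v)<30 and s[4]<4000: m|=b.astype(np.uint8)
    pts=np.argwhere(m)[:,::-1]
    pts=pts[np.hypot(*(pts-[u,v]).T)<60].astype(np.int32)
    e=cv2.fitEllipse(cv2.convexHull(pts)); p=onz('wrist',[e[0]],0.007,inf)[0]
    print(c,'ellipse',np.round(e[0],1),np.round(e[1],1),'pos',p[:2].round(4),'move',((p[:2]-[tx,ty])/0.04).round(3))
E
python3 capp.py ak 0.4743 0.1907 gold,272,173 red,418,72
```

```text
gold ellipse [272.6 172.7] [36.7 37.4] pos [0.4535 0.1322] move [-0.521 -1.462]
red ellipse [418.1  72. ] [39.3 43. ] pos [0.3417 0.2957] move [-3.316  2.625]
```

```bash
python3 -m creep '[[44,[-0.2,-0.7,0],0],[44,[-0.3,-0.7,-0.5],0],[44,[0,0,-1],0],[44,[0,0,-1],0],[44,[0,0,0],0],[44,[0,0,0],0]]'; python3 look.py al
```

```text
time: 33.1
ee_pos: [0.4625, 0.1343, 0.0706]
ee_rot: [[0.001, 1.0, -0.004], [1.0, -0.001, -0.0], [-0.0, -0.004, -1.0]]
ft_force: [0.5, 0.7, 0.7]
gripper_width: 0.044
33.1 [0.4625 0.1343 0.0706] 89.94 0.04399261890801047 [0.5 0.7 0.7]
```

View pics/w_al.png

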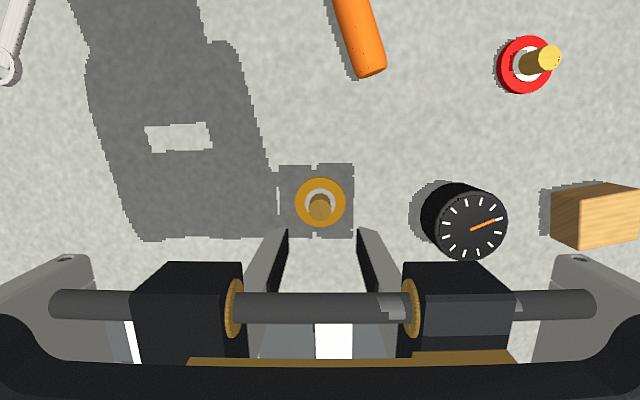

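```bash
python3 capp.py al 0.4625 0.1343 gold,320,202; python3 -m creep '[[44,[-0.22,-0.04,0],0],[44,[0,0,-0.7],0],[44,[0,0,-0.7],0],[44,[0,0,0],0],[44,[0,0,0],0]]'
```

```text
gold ellipse [319.7 201.5] [50.5 50.7] pos [0.4534 0.132 ] move [-0.229 -0.058]
time: 33.57
ee_pos: [0.454, 0.1331, 0.0167]
ee_rot: [[-0.0, 1.0, 0.0], [1.0, 0.0, -0.0], [-0.0, 0.0, -1.0]]
ft_force: [0.5, 0.3, 0.0]
gripper_width: 0.0439
```

```bash
python3 -m creep '[[10,[0,0,-0.08],0],[10,[0,0,0],0],[10,[0,0,0],0],[10,[0,0,0],0],[10,[0,0,0],0],[10,[0,0,0],0]]' 25; python3 -m creep '[[10,[0,0,0.5],0],[10,[0,0,0.7],0],[10,[0.6,-0.1,0],0],[10,[0.9,-0.2,0],0],[10,[0.9,-0.25,0],0],[10,[0.8,-0.25,0],0],[10,[0,0,0],0],[10,[0,0,0],0]]' 25; python3 look.py am
```

```text
time: 34.07
ee_pos: [0.4546, 0.133, 0.0134]
ee_rot: [[0.0, 1.0, 0.002], [1.0, -0.0, -0.0], [-0.0, 0.002, -1.0]]
ft_force: [-1.1, -0.0, 6.7]
gripper_width: 0.0174
time: 34.73
ee_pos: [0.5826, 0.1004, 0.0599]
ee_rot: [[0.002, 1.0, -0.0], [1.0, -0.002, 0.0], [0.0, -0.0, -1.0]]
ft_force: [-0.5, 0.3, -1.5]
gripper_width: 0.0171
34.7333 [0.5826 0.1004 0.0599] 89.91 0.01714286755611986 [-0.5  0.3 -1.5]
```

View pics/w_am.png

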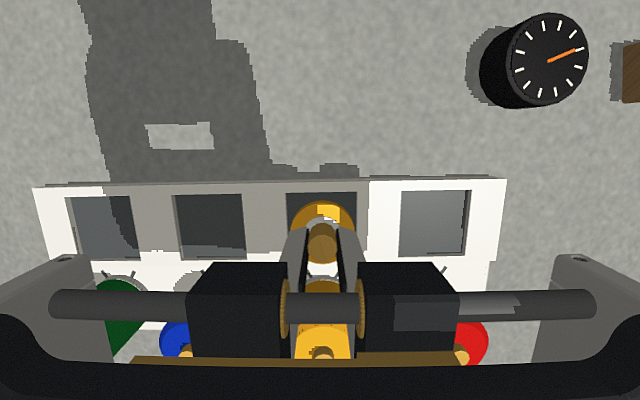

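```bash
python3 -m creep '[[10,[0.15,0,0],0],[10,[0,0,-0.4],0],[10,[0,0,-0.4],0],[10,[0,0,0],0],[10,[0,0,0],0]]' 25
```

```text
time: 35.2
ee_pos: [0.5863, 0.1014, 0.0277]
ee_rot: [[-0.0, 1.0, -0.002], [1.0, 0.0, 0.0], [0.0, -0.002, -1.0]]
ft_force: [-0.5, -0.1, -1.0]
gripper_width: 0.0174
```

```bash
python3 -m creep '[[10,[0.05,-0.03,-0.05],0],[10,[0,0,0],0],[36,[0,0,0],0],[36,[0,0,0],0],[36,[0,0,0],0],[36,[0,0,0.5],0],[36,[-0.3,0,0.9],0],[36,[-0.4,0,0.9],0]]' 25; python3 -m creep '[[44,[-1,0.2,0.3],0],[44,[-1,0.25,0],0],[44,[0,0,0],0]]'; python3 look.py an
```

```text
time: 35.87
ee_pos: [0.561, 0.0996, 0.1184]
ee_rot: [[0.001, 1.0, -0.002], [1.0, -0.001, 0.0], [0.0, -0.002, -1.0]]
ft_force: [0.2, 0.6, 1.4]
gripper_width: 0.0359
time: 36.12
ee_pos: [0.4754, 0.119, 0.1284]
ee_rot: [[-0.002, 1.0, -0.006], [1.0, 0.002, 0.0], [0.0, -0.006, -1.0]]
ft_force: [-0.2, -0.4, -1.7]
gripper_width: 0.0436
36.1167 [0.4754 0.119  0.1284] 90.09 0.04361813199440591 [-0.2 -0.4 -1.7]
```

View pics/w_an.png

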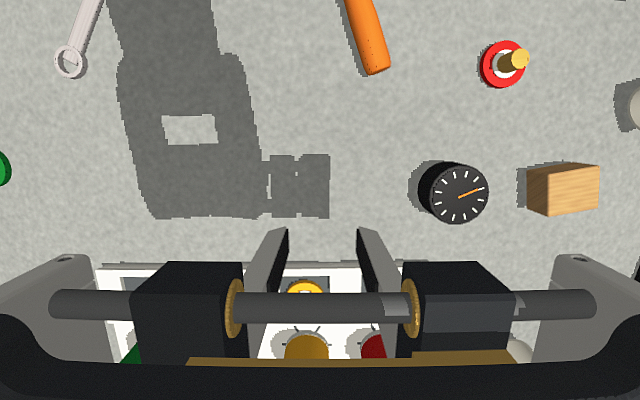

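```bash
python3 -m creep '[[44,[-0.5,0.7,0],0],[44,[-0.55,0.75,0],0],[44,[-0.55,0.75,0],0],[44,[-0.55,0.75,0],0],[44,[-0.55,0.75,-0.2],0],[44,[-0.5,0.7,-0.5],0],[44,[0,0,-0.7],0],[44,[0,0,0],0]]'; python3 -m creep '[[44,[0,0,0],0]]'; python3 look.py ao
```

```text
time: 36.83
ee_pos: [0.3513, 0.2935, 0.0701]
ee_rot: [[-0.003, 1.0, -0.007], [1.0, 0.003, -0.004], [-0.004, -0.007, -1.0]]
ft_force: [0.1, -0.5, -0.7]
gripper_width: 0.0439
time: 36.92
ee_pos: [0.3544, 0.2934, 0.0734]
ee_rot: [[-0.0, 1.0, -0.002], [1.0, 0.0, -0.001], [-0.001, -0.002, -1.0]]
ft_force: [0.7, -0.6, 0.7]
gripper_width: 0.0441
36.9167 [0.3544 0.2934 0.0734] 90.0 0.04409063552775941 [ 0.7 -0.6  0.7]
```

View pics/w_ao.png

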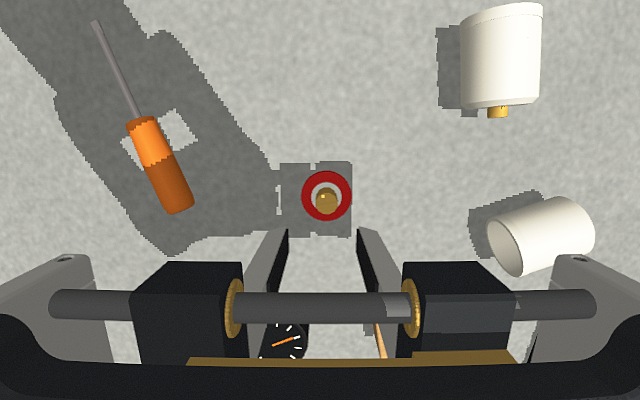

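```bash
python3 capp.py ao 0.3544 0.2934 red,326,195; python3 -m creep '[[44,[-0.3,0.06,0],0],[44,[0,0,-0.7],0],[44,[0,0,-0.8],0],[44,[0,0,0],0],[44,[0,0,0],0]]'
```

```text
red ellipse [325.8 195.5] [50.  50.1] pos [0.3409 0.2963] move [-0.338  0.073]
time: 37.38
ee_pos: [0.3422, 0.2954, 0.0143]
ee_rot: [[0.002, 1.0, -0.002], [1.0, -0.002, -0.001], [-0.001, -0.002, -1.0]]
ft_force: [0.4, -0.1, 1.0]
gripper_width: 0.044
```

```bash
python3 -m creep '[[10,[0,0,0],0],[10,[0,0,0],0],[10,[0,0,0],0],[10,[0,0,0],0],[10,[0,0,0],0],[10,[0,0,0],0]]' 25; python3 -m creep '[[10,[0,0,0.6],0],[10,[0,0,0.8],0],[10,[0,-0.5,0.6],0],[10,[0.1,-0.9,0],0],[10,[0.3,-0.9,0],0],[10,[0.5,-0.7,0],0],[10,[0.9,-0.2,0],0],[10,[0.9,0,0],0]]' 25;  python3 -m creep '[[10,[0.9,0,0],0],[10,[0.9,0.1,0],0],[10,[0.8,0.2,0],0],[10,[0.6,0.3,0],0],[10,[0,0,0],0],[10,[0,0,0],0]]' 25; python3 look.py ap
```

```text
time: 37.88
ee_pos: [0.3434, 0.2965, 0.0153]
ee_rot: [[0.0, 1.0, 0.002], [1.0, -0.0, 0.001], [0.001, 0.002, -1.0]]
ft_force: [-0.6, -0.7, 7.3]
gripper_width: 0.0171
time: 38.55
ee_pos: [0.4511, 0.1659, 0.094]
ee_rot: [[0.003, 1.0, 0.0], [1.0, -0.003, -0.0], [-0.0, 0.0, -1.0]]
ft_force: [0.5, 0.5, 0.4]
gripper_width: 0.0174
time: 39.05
ee_pos: [0.5787, 0.1921, 0.0934]
ee_rot: [[0.0, 1.0, -0.001], [1.0, -0.0, -0.0], [-0.0, -0.001, -1.0]]
ft_force: [-0.8, 0.6, -1.1]
gripper_width: 0.0175
39.05 [0.5787 0.1921 0.0934] 90.0 0.017511672204843037 [-0.8  0.6 -1.1]
```

View pics/w_ap.png

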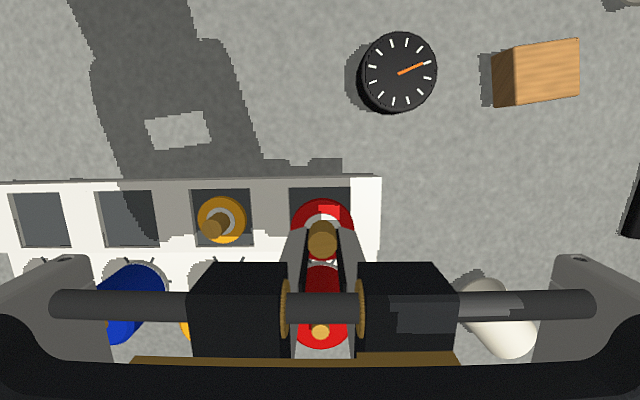

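```bash
python3 -m creep '[[10,[0.2,-0.04,-0.4],0],[10,[0,0,-0.6],0],[10,[0,0,-0.5],0],[10,[0,0,0],0],[10,[0,0,0],0]]' 25; python3 look.py aq; python3 side.py s_aq side 240 100 160 120
```

```text
time: 39.52
ee_pos: [0.5846, 0.1901, 0.0334]
ee_rot: [[0.0, 1.0, -0.003], [1.0, -0.0, -0.0], [-0.0, -0.003, -1.0]]
ft_force: [0.0, 0.1, 0.0]
gripper_width: 0.0172
39.5167 [0.5846 0.1901 0.0334] 89.98 0.01718492680557747 [0.  0.1 0. ]
```

View pics/s_aq.png

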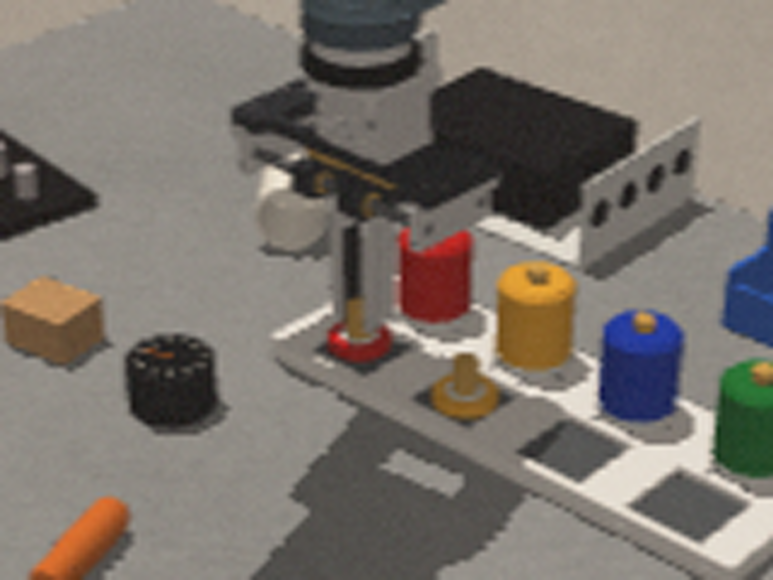

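```bash
python3 -m creep '[[10,[0.05,0,-0.15],0],[10,[0,0,0],0],[10,[0,0,0],0]]' 25;  python3 -m creep '[[36,[0,0,0],0],[36,[0,0,0],0],[36,[0,0,0],0],[36,[0,0,0.5],0],[36,[-0.3,0,0.9],0],[36,[-0.6,-0.3,0.7],0],[44,[-0.6,-0.8,0.2],0],[44,[-0.6,-0.8,0],0]]' ; python3 -m creep '[[44,[-0.6,-0.8,0],0],[44,[-0.3,-0.9,0],0],[44,[-0.3,-0.9,0],0],[44,[-0.3,-0.9,0],0],[44,[-0.3,-0.9,0],0],[44,[-0.2,-0.9,0],0],[44,[0,0,0],0]]' ; python3 look.py ar
```

```text
time: 39.87
ee_pos: [0.5887, 0.1905, 0.0285]
ee_rot: [[0.0, 1.0, 0.0], [1.0, -0.0, 0.0], [0.0, 0.0, -1.0]]
ft_force: [0.4, 0.0, -0.6]
gripper_width: 0.0172
time: 40.53
ee_pos: [0.506, 0.1144, 0.1237]
ee_rot: [[-0.002, 1.0, 0.007], [1.0, 0.002, -0.0], [-0.0, 0.007, -1.0]]
ft_force: [0.5, -1.0, 0.3]
gripper_width: 0.0434
time: 41.12
ee_pos: [0.4238, -0.1025, 0.1209]
ee_rot: [[0.007, 1.0, 0.001], [1.0, -0.007, -0.002], [-0.002, 0.001, -1.0]]
ft_force: [-0.1, -0.4, 0.0]
gripper_width: 0.0439
41.1167 [ 0.4238 -0.1025  0.1209] 89.59 0.04391893438331626 [-0.1 -0.4  0. ]
```

View pics/w_ar.png

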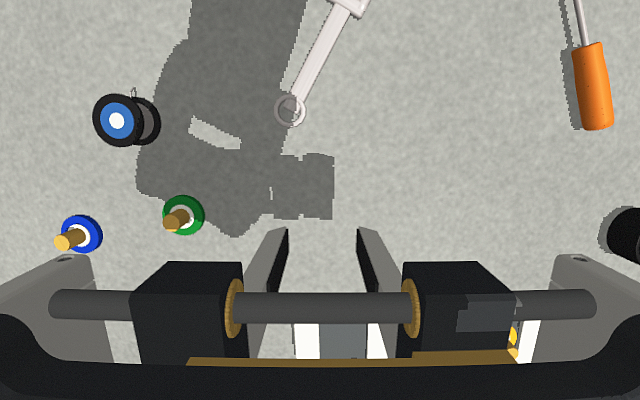

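```bash
python3 capp.py ar 0.4238 -0.1025 green,184,214 blue,81,233
```

```text
green ellipse [183.  214.5] [39.4 42.2] pos [ 0.4406 -0.2501] move [ 0.421 -3.691]
blue ellipse [ 81.4 233.4] [36.5 42.3] pos [ 0.4619 -0.3689] move [ 0.951 -6.66 ]
```

The green cap has moved from (0.443,−0.227) to (0.441,−0.250), so it was knocked about 2 cm. I'm using the new position.

```bash
python3 -m creep '[[44,[0.1,-0.9,0],0],[44,[0.1,-0.95,0],0],[44,[0.1,-0.95,0],0],[44,[0.1,-0.9,-0.2],0],[44,[0,0,-0.9],0],[44,[0,0,0],0],[44,[0,0,0],0]]' ; python3 look.py as
```

```text
time: 41.75
ee_pos: [0.4395, -0.2437, 0.0744]
ee_rot: [[-0.0, 1.0, -0.004], [1.0, 0.0, 0.004], [0.004, -0.004, -1.0]]
ft_force: [0.5, 0.6, 0.7]
gripper_width: 0.044
41.75 [ 0.4395 -0.2437  0.0744] 90.02 0.04400993515873044 [0.5 0.6 0.7]
```

View pics/w_as.png

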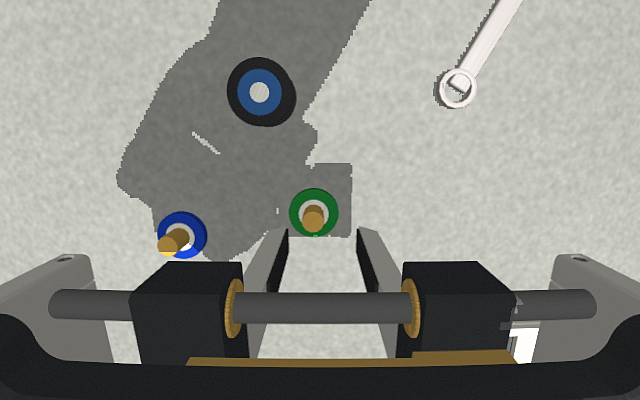

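```bash
python3 capp.py as 0.4395 -0.2437 green,314,213; python3 -m creep '[[44,[0,-0.13,0],0],[44,[0,0,-0.7],0],[44,[0,0,-0.8],0],[44,[0,0,0],0],[44,[0,0,0],0]]'
```

```text
green ellipse [313.3 212.1] [48.4 48.7] pos [ 0.441  -0.2513] move [ 0.038 -0.191]
time: 42.22
ee_pos: [0.4404, -0.2499, 0.0163]
ee_rot: [[-0.001, 1.0, -0.001], [1.0, 0.001, 0.001], [0.001, -0.001, -1.0]]
ft_force: [0.5, 0.8, 1.4]
gripper_width: 0.0437
```

```bash
python3 -m creep '[[10,[0,-0.03,-0.05],0],[10,[0,0,0],0],[10,[0,0,0],0],[10,[0,0,0],0],[10,[0,0,0],0],[10,[0,0,0],0]]' 25; python3 -m creep '[[10,[0,0,0.6],0],[10,[0,0,0.8],0],[10,[0.6,0.7,0.3],0],[10,[0.6,0.7,0],0],[10,[0.65,0.7,0],0],[10,[0.65,0.7,0],0],[10,[0.65,0.7,0],0],[10,[0.55,0.7,0],0]]' 25;  python3 -m creep '[[10,[0,0,0],0],[10,[0,0,0],0]]' 25; python3 look.py at
```

```text
time: 42.72
ee_pos: [0.4412, -0.2525, 0.0153]
ee_rot: [[0.0, 1.0, 0.001], [1.0, -0.0, -0.001], [-0.001, 0.001, -1.0]]
ft_force: [-1.8, 1.6, 7.2]
gripper_width: 0.0173
time: 43.38
ee_pos: [0.5898, -0.0824, 0.0822]
ee_rot: [[0.0, 1.0, 0.001], [1.0, -0.0, -0.0], [-0.0, 0.001, -1.0]]
ft_force: [0.5, -0.2, -0.4]
gripper_width: 0.0173
time: 43.55
ee_pos: [0.5889, -0.0826, 0.0818]
ee_rot: [[-0.003, 1.0, -0.001], [1.0, 0.003, -0.0], [-0.0, -0.001, -1.0]]
ft_force: [0.3, -0.3, -0.9]
gripper_width: 0.0174
43.55 [ 0.5889 -0.0826  0.0818] 90.16 0.017361254205663007 [ 0.3 -0.3 -0.9]
```

View pics/w_at.png

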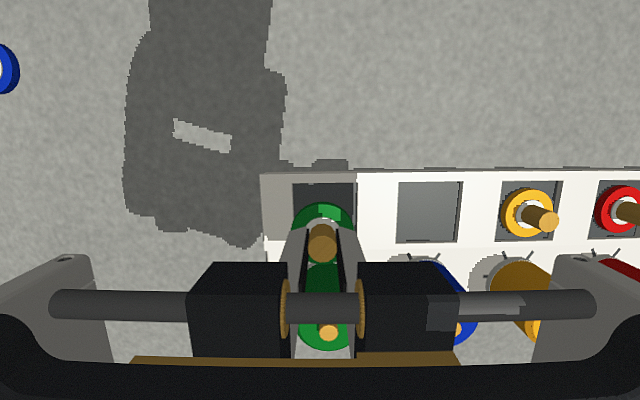

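```bash
python3 -m creep '[[10,[0.05,0.08,-0.4],0],[10,[0,0,-0.5],0],[10,[0,0,-0.43],0],[10,[0,0,0],0],[10,[0,0,0],0],[10,[0,0,0],0]]' 25
```

```text
time: 44.1
ee_pos: [0.5905, -0.0817, 0.0297]
ee_rot: [[0.002, 1.0, 0.001], [1.0, -0.002, -0.0], [-0.0, 0.001, -1.0]]
ft_force: [0.4, -0.4, 0.2]
gripper_width: 0.0171
```

Lower 2 mm more and release, then go to the blue cap at (0.462,−0.369).

```bash
python3 -m creep '[[10,[0,0.03,-0.06],0],[10,[0,0,0],0],[36,[0,0,0],0],[36,[0,0,0],0],[36,[0,0,0],0],[36,[0,0,0.5],0],[36,[-0.3,0,0.9],0],[36,[-0.6,-0.3,0.7],0]]' 25; python3 -m creep '[[44,[-0.4,-0.9,0],0],[44,[-0.4,-0.9,0],0],[44,[-0.4,-0.9,0],0],[44,[-0.4,-0.9,0],0],[44,[-0.4,-0.9,0],0],[44,[-0.2,-0.9,0],0],[44,[0,-0.9,-0.3],0],[44,[0,0,0],0]]' ; python3 look.py au
```

```text
time: 44.77
ee_pos: [0.5556, -0.0908, 0.1122]
ee_rot: [[-0.002, 1.0, 0.001], [1.0, 0.002, 0.0], [0.0, 0.001, -1.0]]
ft_force: [-0.3, -1.3, 1.4]
gripper_width: 0.0361
time: 45.43
ee_pos: [0.4652, -0.3488, 0.0976]
ee_rot: [[0.006, 1.0, -0.0], [1.0, -0.006, -0.001], [-0.001, -0.0, -1.0]]
ft_force: [-0.4, 0.1, -0.1]
gripper_width: 0.044
45.4333 [ 0.4652 -0.3488  0.0976] 89.68 0.044026958570518276 [-0.4  0.1 -0.1]
```

View pics/w_au.png

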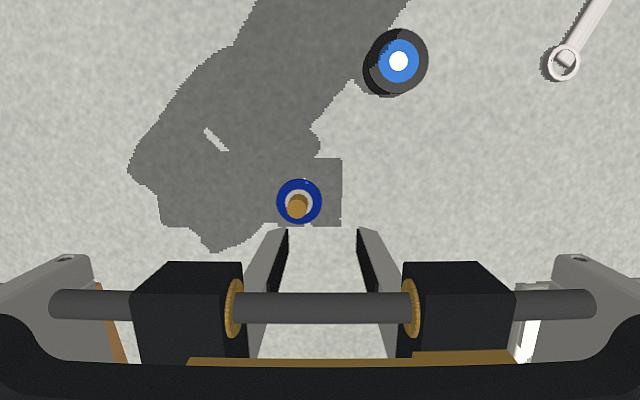

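```bash
python3 capp.py au 0.4652 -0.3488 blue,299,201
```

```text
blue ellipse [298.7 201. ] [45.1 45.2] pos [ 0.4624 -0.3714] move [-0.07  -0.564]
```

```bash
python3 -m creep '[[44,[-0.07,-0.54,0],0],[44,[0,0,-0.7],0],[44,[0,0,-0.7],0],[44,[0,0,-0.5],0],[44,[0,0,0],0],[44,[0,0,0],0],[44,[0,0,0],0]]'; python3 look.py av
```

```text
time: 46.07
ee_pos: [0.4648, -0.3654, 0.0241]
ee_rot: [[-0.001, 1.0, 0.002], [1.0, 0.001, -0.002], [-0.002, 0.002, -1.0]]
ft_force: [-0.1, 0.4, 0.1]
gripper_width: 0.0441
46.0667 [ 0.4648 -0.3654  0.0241] 90.03 0.04412648925667405 [-0.1  0.4  0.1]
```

View pics/w_av.png

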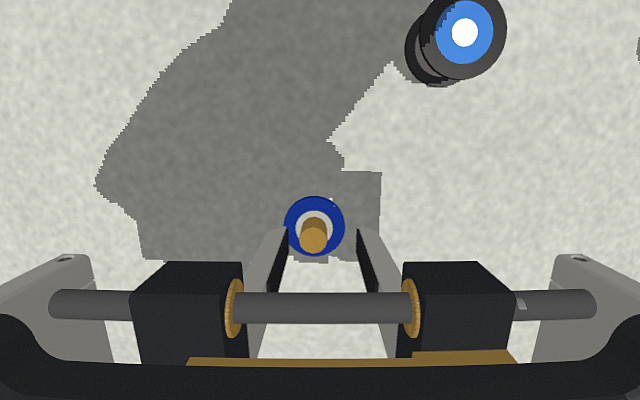

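```bash
python3 -m creep '[[44,[-0.06,-0.14,-0.2],0],[44,[0,0,0],0],[10,[0,0,0],0],[10,[0,0,0],0],[10,[0,0,0],0],[10,[0,0,0],0],[10,[0,0,0],0],[10,[0,0,0],0]]' 25; python3 -m creep '[[10,[0,0,0.6],0],[10,[0,0,0.8],0],[10,[0,0.7,0.6],0],[10,[0,0.95,0],0],[10,[0,0.95,0],0],[10,[0,0.95,0],0],[10,[0.1,0.95,0],0],[10,[0.2,0.95,0],0]]' 25;  python3 -m creep '[[10,[0.3,0.95,0],0],[10,[0.3,0.95,0],0],[10,[0.6,0.75,0],0],[10,[0.7,0.6,0],0],[10,[0.8,0.55,0],0],[10,[0,0,0],0],[10,[0,0,0],0]]' 25; python3 look.py aw
```

```text
time: 46.78
ee_pos: [0.4614, -0.3709, 0.0147]
ee_rot: [[0.0, 1.0, 0.0], [1.0, -0.0, -0.0], [-0.0, 0.0, -1.0]]
ft_force: [0.3, -0.6, 0.1]
gripper_width: 0.0175
time: 47.45
ee_pos: [0.4724, -0.1509, 0.0943]
ee_rot: [[0.001, 1.0, -0.0], [1.0, -0.001, 0.0], [0.0, -0.0, -1.0]]
ft_force: [0.7, 0.0, -1.1]
gripper_width: 0.0174
time: 48.03
ee_pos: [0.5818, 0.0004, 0.0939]
ee_rot: [[-0.002, 1.0, -0.001], [1.0, 0.002, -0.0], [-0.0, -0.001, -1.0]]
ft_force: [-0.6, -0.9, -0.6]
gripper_width: 0.0171
48.0333 [5.818e-01 4.000e-04 9.390e-02] 90.13 0.017129644640341765 [-0.6 -0.9 -0.6]
```

View pics/w_aw.png

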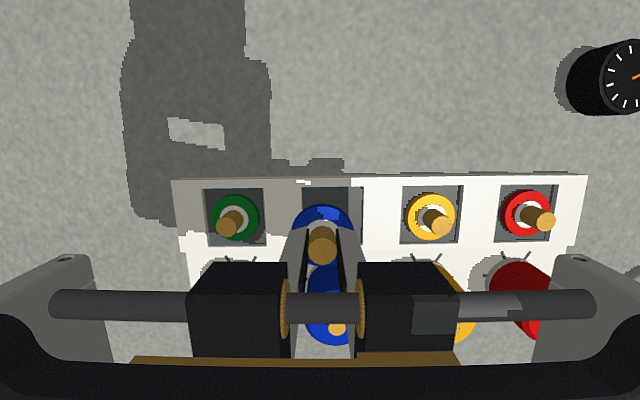

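```bash
python3 -m creep '[[10,[0.2,0.25,0],0],[10,[0,0,-0.6],0],[10,[0,0,-0.6],0],[10,[0,0,-0.4],0],[10,[0,0,0],0],[10,[0,0,0],0],[10,[0,0,0],0]]' 25
```

```text
time: 48.67
ee_pos: [0.59, 0.0088, 0.0318]
ee_rot: [[0.001, 1.0, 0.002], [1.0, -0.001, -0.0], [-0.0, 0.002, -1.0]]
ft_force: [0.2, -0.5, -1.5]
gripper_width: 0.0169
```

```bash
python3 -m creep '[[10,[0,0.03,-0.12],0],[10,[0,0,0],0],[36,[0,0,0],0],[36,[0,0,0],0],[36,[0,0,0],0],[36,[0,0,0.5],0],[36,[-0.3,0,0.9],0],[36,[-0.6,0,0.7],0]]' 25; python3 -m creep '[[44,[-0.6,0,0.7],0],[44,[-0.6,0,0.7],0],[44,[-0.6,0,0.7],0],[44,[0,0,0],0],[44,[0,0,0],0]]' ; python3 -m creep '[[44,[0.9,0,0.5],0],[44,[0.9,0,0.5],0],[44,[0.9,0,0],0],[44,[0.9,0,0],0],[44,[0,0,0],0],[44,[0,0,0],0]]'; python3 look.py ax; python3 side.py s_ax side 240 110 160 120;python3 side.py t_ax scene 290 150 160 120
```

```text
time: 49.33
ee_pos: [0.5547, 0.0101, 0.1117]
ee_rot: [[0.0, 1.0, 0.002], [1.0, -0.0, -0.0], [-0.0, 0.002, -1.0]]
ft_force: [-1.0, -0.8, 0.9]
gripper_width: 0.0359
time: 49.75
ee_pos: [0.4821, 0.0102, 0.1961]
ee_rot: [[0.001, 1.0, 0.006], [1.0, -0.001, -0.001], [-0.001, 0.006, -1.0]]
ft_force: [0.5, 0.3, -0.3]
gripper_width: 0.0439
time: 50.25
ee_pos: [0.6258, 0.0105, 0.2298]
ee_rot: [[0.0, 1.0, -0.006], [1.0, -0.0, 0.001], [0.001, -0.006, -1.0]]
ft_force: [-0.4, -1.3, -1.1]
gripper_width: 0.0437
50.25 [0.6258 0.0105 0.2298] 89.99 0.04365320091258658 [-0.4 -1.3 -1.1]
```

View pics/s_ax.png

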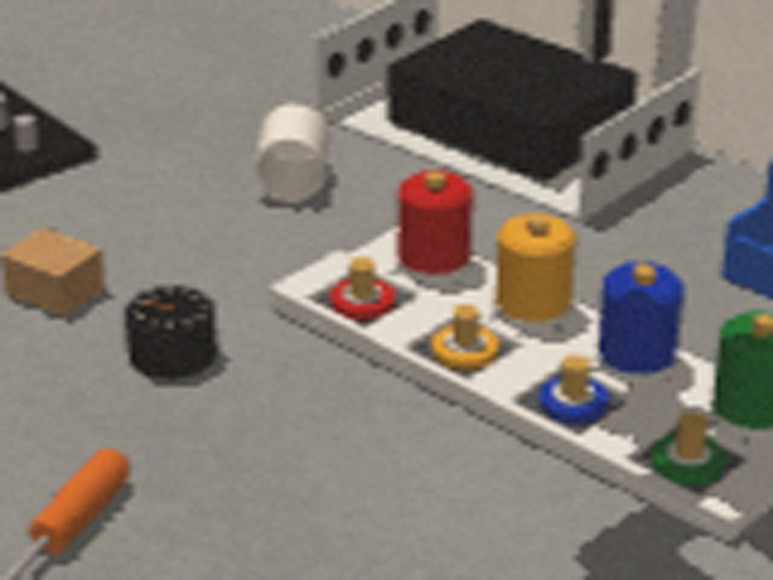

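View pics/w_ax.png

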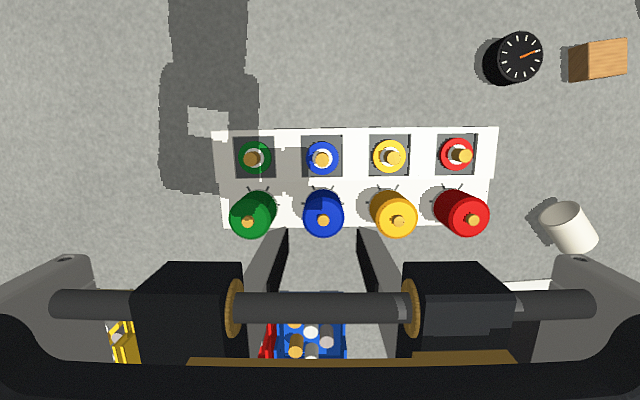

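View pics/t_ax.png

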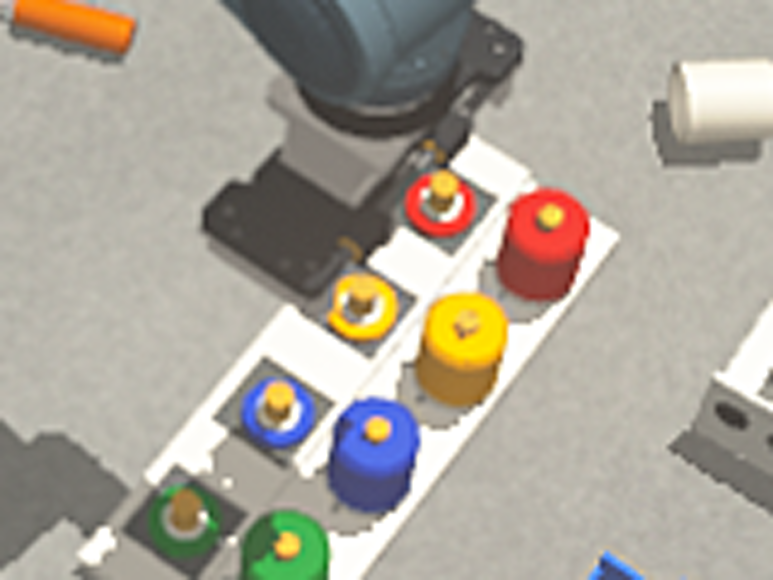

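```bash
python3 - <<'E'
from wfind import *
s=780/160
sc=lambda x,y:(290+x/s,150+y/s); sd=lambda x,y:(240+x/s,110+y/s)
# boss tops (scene crop, side crop), stem tops
Q={'red':((550,213),(436,179),(444,182),(362,262)),'gold':((467,321),(538,222),(362,295),(466,311)),'blue':((377,427),(644,269),(279,392),(576,361)),'green':((287,541),(764,321),(185,500),(693,416))}
I,inf=load('ax')
W={'red':((474,220),(464,155)),'gold':((398,221),(394,157)),'blue':((323,221),(322,159)),'green':((248,222),(251,158))}
for c,(a,b,d,e) in Q.items():
    p,r=tri(sc(*a),sd(*b)); q,r2=tri(sc(*d),sd(*e))
    print(c,'boss',p.round(4),r.round(4),'wrist@.082',onz('wrist',[W[c][0]],.082,inf)[0,:2].round(4),'| stem',q.round(4),r2.round(4),'wrist@.044',onz('wrist',[W[c][1]],.044,inf)[0,:2].round(4))
cv2.imwrite('pics/ax2.png',cv2.resize(I[120:245,205:505,::-1],None,fx=2.6,fy=2.6,interpolation=cv2.INTER_CUBIC))
E
python3 side.py s_ay side 310 130 100 75
```

```text
red boss [0.657  0.1918 0.0789] 0.0022 wrist@.082 [0.6595 0.1904] | stem [0.585  0.1911 0.0442] 0.0003 wrist@.044 [0.5861 0.1882]
gold boss [0.6587 0.102  0.0794] 0.0001 wrist@.082 [0.6604 0.0995] | stem [0.5895 0.0995 0.0416] 0.0055 wrist@.044 [0.589  0.0999]
blue boss [0.6572 0.0139 0.0808] 0.0006 wrist@.082 [0.6603 0.0114] | stem [0.5908 0.0126 0.0443] 0.0001 wrist@.044 [0.5916 0.0103]
green boss [ 0.6589 -0.0746  0.0809] 0.0012 wrist@.082 [ 0.6615 -0.0767] | stem [ 0.5901 -0.0769  0.0466] 0.0002 wrist@.044 [ 0.5901 -0.0781]
```

View pics/ax2.png

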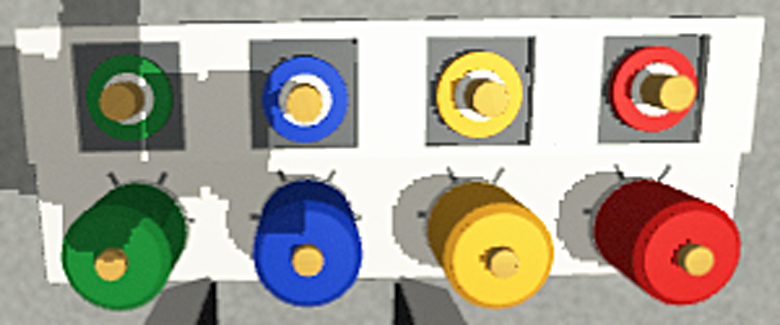

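View pics/s_ay.png

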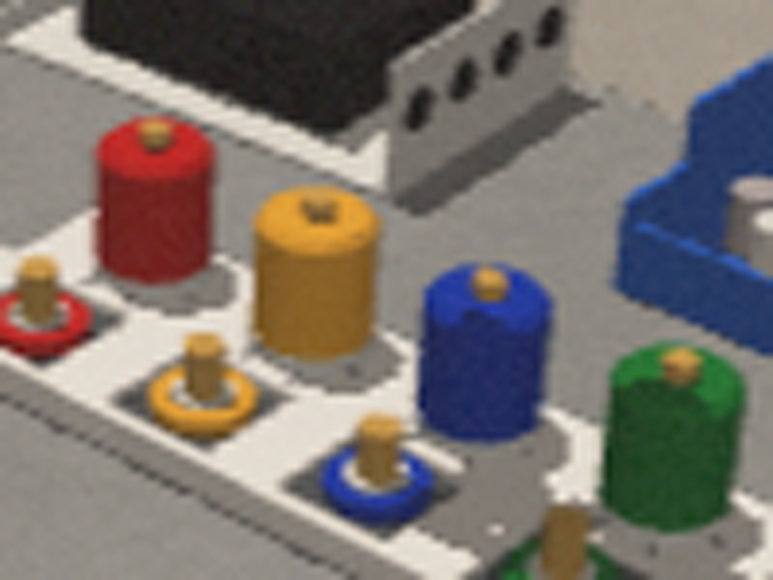

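Run:
```python
from rig import job,monitor
o=monitor.get_obs();print(o['time'],o['ft_force']);print(job.finish_job())
```

```text
50.45 [ 0.36079554 -0.46995843  1.00244434]
the job is handed in; nothing more can be done
None
```

I handed the job in at 50.5 s. All four bowls stand upside down on the pegs: green on 0, blue on 1, gold on 2 and red on 3. Each bowl's own cap lies stem up in the pocket in front of it.

**How it went:**
- **Bowls:** I gripped each one lightly near its closed end so it tipped mouth-down. The peg then turned it the rest of the way before I pressed it onto the deck.
- **Green bowl:** it rode over its peg on the first try, so I backed off and repeated it lower.
- **Green cap:** it was found about 2 cm from where it had first been, so I picked it up at the new place.

**Last checks:**
- **Bowl height:** the bosses measured 79–81 mm high. A seated boss top is at 82 mm, and I was sighting a little below the top.
- **Bowl position:** bosses were within about 5 mm of the peg axes; the limit is 14 mm. The wrist camera and the fixed cameras disagreed by 2–4 mm, with the same shift on all four, which looks like calibration.
- **Caps:** stem tops were at 42–47 mm where 44 mm is expected, and they sat within 3 mm of the pocket centres. The gold stem's two fixed-camera rays missed each other by 5.5 mm, but the wrist view agreed with the position.
- **Not directly seen:** the bare rim bands could not be told apart from the white deck. I judged seating from the boss heights and the upright look, and did not measure tilt.
- **Surroundings:** the arm was clear of everything at the end. The gauge, carton and spool looked undisturbed in the pictures, but I did not measure them.

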